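# Load the module carrier and tip out its spacers

## Task

Make up the next kit at this electronics bench: first swing the white carrier's lock lever fully open (away from the robot), stand every grey module on the bench upright in the carrier, right down in a slot of its own thickness (slim ones in narrow slots, wide ones in wide slots), and then swing the lever fully back to lock it. Also (before or after) tip all three metal spacers out of the steel scoop cup into the black tray, and leave the empty cup standing upright, its foot wholly on the round cork coaster. Leave the other things on the bench where they are.

Things in the scene. Friction and masses are not known exactly. Their poses are not given: they have to be found in the camera images.
- slimA: Slim grey electronics module standing upright on its long narrow edge on the bench. Lower part 90 mm long (own x) x 22 mm thick (own y) x 56 mm high, above it a nose of the same thickness, 60 mm long, centred, up to 80 mm. Symmetric fore and aft. 0.12 kg. Origin: centre of the underside; z up. Pinch the nose across its thickness from above. May be absent.
- slimB: Slim grey electronics module standing upright on its long narrow edge on the bench. Lower part 90 mm long (own x) x 22 mm thick (own y) x 56 mm high, above it a nose of the same thickness, 60 mm long, centred, up to 80 mm. Symmetric fore and aft. 0.12 kg. Origin: centre of the underside; z up. Pinch the nose across its thickness from above. May be absent.
- wideA: Wide grey electronics module standing upright on its long narrow edge on the bench. Lower part 90 mm long (own x) x 36 mm thick (own y) x 56 mm high, above it a nose of the same thickness, 60 mm long, centred, up to 80 mm. Symmetric fore and aft. 0.18 kg. Origin: centre of the underside; z up. Pinch the nose across its thickness from above. May be absent.
- wideB: Wide grey electronics module standing upright on its long narrow edge on the bench. Lower part 90 mm long (own x) x 36 mm thick (own y) x 56 mm high, above it a nose of the same thickness, 60 mm long, centred, up to 80 mm. Symmetric fore and aft. 0.18 kg. Origin: centre of the underside; z up. Pinch the nose across its thickness from above. May be absent.
- carrier: Fixed white slotted block 118 mm (own x) x 246 mm (own y) x 36 mm high, with four rectangular slots open at the top with dark floors, long side along its x, in a row along its y: narrow, wide, narrow, wide from -y to +y. The lock lever stands beside its -y end. Origin: centre of the underside.
- carrier_hole0 (a point): Centre of the mouth of the first (narrow) slot, on the carrier's top, 36 mm above the bench. The slot is 94 mm (x) by 26 mm (y) and 28 mm deep, its floor 8 mm above the bench; axes as the carrier's, z up.
- carrier_hole1 (a point): Centre of the mouth of the second (wide) slot, on the carrier's top, 36 mm above the bench. The slot is 94 mm (x) by 40 mm (y) and 28 mm deep, its floor 8 mm above the bench; axes as the carrier's, z up.
- carrier_hole2 (a point): Centre of the mouth of the third (narrow) slot, on the carrier's top, 36 mm above the bench. The slot is 94 mm (x) by 26 mm (y) and 28 mm deep, its floor 8 mm above the bench; axes as the carrier's, z up.
- carrier_hole3 (a point): Centre of the mouth of the fourth (wide) slot, on the carrier's top, 36 mm above the bench. The slot is 94 mm (x) by 40 mm (y) and 28 mm deep, its floor 8 mm above the bench; axes as the carrier's, z up.
- lock (a joint): Lock lever angle: 0 = locked (leaning 0.6 rad towards the carrier's -x, the robot side), 1.2 rad = fully open (leaning as far towards +x). It stays where it is left; it moves with about 1 N at its ball.
- lock_tip (a point): Centre of the 26 mm black ball at the lever's end. The lever is a 10 mm rod, 80 mm from pivot to ball centre; it swings in the carrier's x-z plane. The pivot is 22 mm above the bench, at 170 mm along -y from the carrier's origin (x = 0).
- cup: Open steel scoop cup, 56 mm high, outer radius 32 mm at the foot and 52 mm at the rim, 4 mm wall and floor, about 0.22 kg, with a straight black stub handle along its -x. Origin: centre of the underside, z up to the mouth. Holds the spacers at the start.
- cup_grip (a point): Grip point on the cup's handle, 98 mm from the cup's axis along its -x, 43 mm above its underside. The handle is 12 mm thick (own y), 26 mm high (from 30 to 56 mm above the underside), reaching 120 mm from the axis. Axes as the cup's.
- cup_rim (a point): Centre of the cup's mouth, 56 mm above its underside.
- spacer0: Round aluminium spacer, 21 mm diameter, 24 mm long (own z), 20 g; in the cup at the start. Origin: its centre.
- spacer1: Round aluminium spacer, 21 mm diameter, 24 mm long (own z), 20 g; in the cup at the start. Origin: its centre.
- spacer2: Round aluminium spacer, 21 mm diameter, 24 mm long (own z), 20 g; in the cup at the start. Origin: its centre.
- tray: Fixed open black tray 170 mm (own x) x 150 mm (own y) x 32 mm high, 4 mm walls and floor. Origin: centre of the underside.
- coaster: Fixed round cork coaster, 104 mm diameter, 4 mm thick. Origin: centre of the underside.
- driver: Bystander: screwdriver about 180 mm long, lying.
- tape: Bystander: blue ring, 64 mm across, 20 mm high.
- flux: Bystander: white bottle, 44 mm diameter, 110 mm high.
- mouse: Bystander: black computer mouse, 60 mm across, 34 mm high.
- stockbox: Bystander: cardboard box 100 x 80 x 60 mm.

How it is judged:
By the outcome, as a careful person would: the job done as asked, in the order asked, and still so for the second after the job is handed in, with the robot touching nothing.
Of slimA, slimB, wideA, wideB only 3 to 4 are there at a start; the rules pass over those that are not, and their reading is None.
At some moment in a run one of cup may be knocked a few centimetres aside while the robot is not near it.
It also fails if it takes over 210 s, if anything falls off the work surface, if the arm or the gripper's body presses on something with over 40 N, if the wrist force passes 120 N, or if a joint passes its speed limit or range.

## Robot

A 7-joint arm with a two-finger parallel gripper is mounted at the origin on the work surface. World frame = base frame: x ahead of the robot, y to its left, z up, the work surface at z = 0. Lengths are in m, angles in rad, forces in N, time in s.
With the tool pointing down it reaches from about 0.4 to 0.925 m from the base axis. Payload 5.6 kg.
Tool frame: the origin (TCP) lies midway between the tips of the shut fingers; the grasp point (between the pads) lies 19 mm behind it; z points along the fingers, y is the direction in which the jaws open and shut (so a half turn about z gives the same grasp; the last joint's range is limited). The gripper opens to 85 mm and grips with 20 to 120 N. Pads are 22 mm wide; open, the fingers measure 114 mm over their backs; the gripper's body (76 mm by 85 mm) begins 54 mm behind the grasp point. The pads swing forward as they close: fully open they stand 13 mm farther back than shut.
Start: joints at [1.171, 0.468, -0.012, 1.603, 0.006, 1.071, -0.056], TCP at [0.227, -0.609, 0.231] pointing down, gripper open.
Joint ranges: [-2.53, 2.53], [-0.31, 2.02], [-1.57, 1.55], [0.28, 2.44], [-1.29, 4.43], [0.15, 1.84], [-2.92, 2.92]. Speed limits (rad/s): [2.57, 2.57, 3.14, 3.14, 3.14, 3.14, 3.14].

## Interface

Orientations are given as a 3x3 rotation matrix whose columns are the frame's x, y, z axes.
In Python, from station import robot gives the robot as it stands.
- The arm moves only by the shell command python3 -m creep 'ROWS' [OPENING]. ROWS is JSON, a list of rows, each a list of 6 numbers: the shift along the tool's x, y, z in cm, then the turn, a rotation vector about the tool's x, y, z in rad. In form: [[tx, ty, tz, wx, wy, wz], ...]. A call has exactly 8 rows; each row is the pose to reach, as a shift and turn from the pose commanded when the call began, along the tool's axes at that moment; what a row does not reach only later rows make up. A row lasts 1/8 s, in which the tool goes at most 62.5 mm and 10.7 degrees, less where a joint would pass 70% of its speed; a pose out of reach is approached as far as the arm can. A call with a gripper value outside its range is refused whole. OPENING is the opening, from 0 (shut) to 1 (fully open), set as the call begins (- or left out, the last holds). The fingers move at their own pace and stop on an object; the grip force is fixed at half the most. Time passes only in rows, so rows that repeat a pose let the fingers close, or fill a call up. It gives the time, the measured TCP pose, the force and the opening at its end, in the units of the state.
- robot.get_obs(): the state, without advancing time (a new reading comes with each control period).
- robot.get_image(name): name is "side" or "top"; returns a dict with "img" (384x512x3 uint8, red, green, blue), "fx", "fy", "cx", "cy" (pixels), "view" (4x4, takes a point from world to camera coordinates). Camera axes: x right, y down, z forward; pixel columns grow to the right and rows downward; lengths in m; the calibration is good to about 2 mm. A picture is of the moment at which its call begins. There is no depth.
- robot.close_job(): hands the job in, once; it reports no verdict.
The state is a dict: "t": time; "qpos": joint angles; "joint_velocities": joint speeds; "tau": joint torques, N m; "tool_pos": TCP position; "ee_rot": TCP orientation; "contact_force": force on the tool from outside, world axes, zero at the start; "torque": the same for the moment, N m; "opening": opening from 0.0 (shut) to 1.0 (fully open).
Only numpy, scipy, OpenCV 4.12 (cv2) and the standard library are available. Lean on these libraries where they do the work, as an engineer would, in place of code of your own. Each camera call takes 0.05 s, during which the arm holds its last target.

## Working session

There is one attempt and no reset: what is moved stays moved. The work goes in short steps, Python scripts to look and compute and a shell command to move; the robot and the scene stay as the last step left them, time stands still between calls to the robot, and variables do not carry over. Pictures are saved under pics/ and viewed, and the job is handed in when it is done.

```bash
ls; mkdir -p pics; cat > h.py <<'E'
import numpy as np, cv2
from station import robot
def snap(name,fn,crop=None,scale=1):
    d=robot.get_image(name); im=d["img"][:,:,::-1].copy()
    np.savez('last_%s.npz'%name,img=im,view=d["view"],k=[d["fx"],d["fy"],d["cx"],d["cy"]])
    save(im,fn,crop,scale)
def save(im,fn,crop=None,scale=1):
    if crop: im=im[crop[1]:crop[3],crop[0]:crop[2]]
    im=cv2.resize(im,None,fx=scale,fy=scale,interpolation=cv2.INTER_CUBIC)
    cv2.imwrite('pics/'+fn+'.png',im)
def re(name,fn,crop,scale): save(np.load('last_%s.npz'%name)['img'],fn,crop,scale)
def cal(name):
    z=np.load('last_%s.npz'%name); return z['view'],z['k']
def pt(name,u,v,h):
    V,k=cal(name); R=V[:3,:3]; c=-R.T@V[:3,3]
    d=R.T@np.array([(u-k[2])/k[0],(v-k[3])/k[1],1.]); s=(h-c[2])/d[2]; return c+s*d
def proj(name,p):
    V,k=cal(name); q=V[:3,:3]@np.array(p,float)+V[:3,3]; return np.array([k[0]*q[0]/q[2]+k[2],k[1]*q[1]/q[2]+k[3]])
def tri(pa,pb):
    A=[];b=[]
    for n,(u,v) in (('top',pa),('side',pb)):
        V,k=cal(n); x=(u-k[2])/k[0]; y=(v-k[3])/k[1]
        for r in (V[0]-x*V[2],V[1]-y*V[2]): A.append(r[:3]); b.append(-r[3])
    return np.linalg.lstsq(np.array(A),np.array(b),rcond=None)[0]
E
python3 - <<'E'
from h import *
np.set_printoptions(precision=3,suppress=True)
snap('top','t0',None,1.5); snap('side','s0',None,1.5)
for n in('top','side'):
    V,k=cal(n); print(n,k,-V[:3,:3].T@V[:3,3]); print(V[:3,:3])
o=robot.get_obs(); print(o)
E
```

```text
pics
top [410.71  410.71  258.236 192.274] [ 0.428 -0.007  1.292]
[[ 0.021 -1.     0.007]
 [-0.991 -0.021 -0.129]
 [ 0.129 -0.004 -0.992]]
side [496.294 496.294 260.33  185.54 ] [ 0.115 -1.448  1.079]
[[ 0.954 -0.3    0.008]
 [-0.16  -0.531 -0.832]
 [ 0.253  0.793 -0.555]]
{'t': 0.1, 'qpos': array([ 1.171,  0.468, -0.012,  1.604,  0.006,  1.071, -0.056]), 'joint_velocities': array([ 0.   , -0.001,  0.002, -0.002,  0.001,  0.001, -0.   ]), 'tau': array([  0.002, -53.352,   0.022, -25.196,   0.011,   0.004,  -0.   ]), 'tool_pos': array([ 0.227, -0.609,  0.23 ]), 'ee_rot': array([[ 0.937,  0.349, -0.001],
       [ 0.349, -0.937,  0.001],
       [-0.   , -0.002, -1.   ]]), 'contact_force': array([ 0.135, -0.079,  0.513]), 'torque': array([0.017, 0.016, 0.   ]), 'opening': 1.001151479517947}
```

View pics/t0.png

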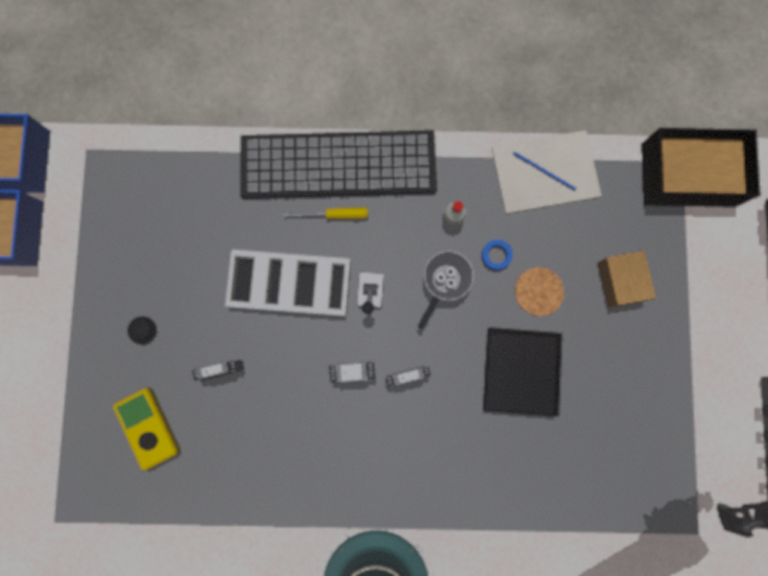

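View pics/s0.png

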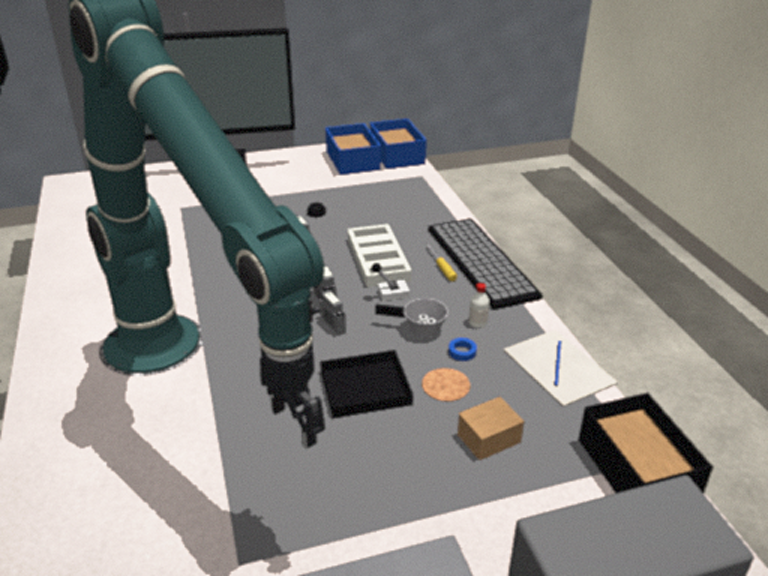

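The top view shows three modules (slim at (217,370), wide at (350,372), slim at (408,377)), with the carrier, the lever, the cup with three spacers, the tray and the coaster. I'll enlarge these to measure them.

```bash
python3 - <<'E'
from h import *
re('top','a1',(115,155,290,265),4.5)
re('top','a2',(265,150,415,285),4.4)
E
```

```text
(no output)
```

View pics/a1.png

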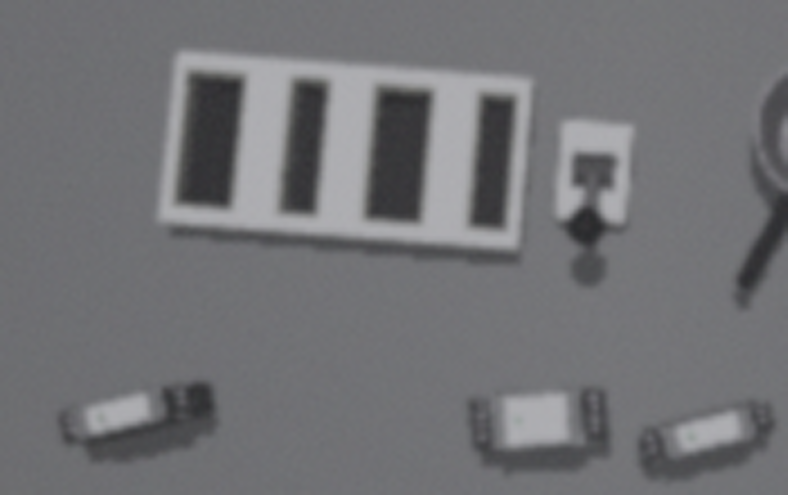

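View pics/a2.png

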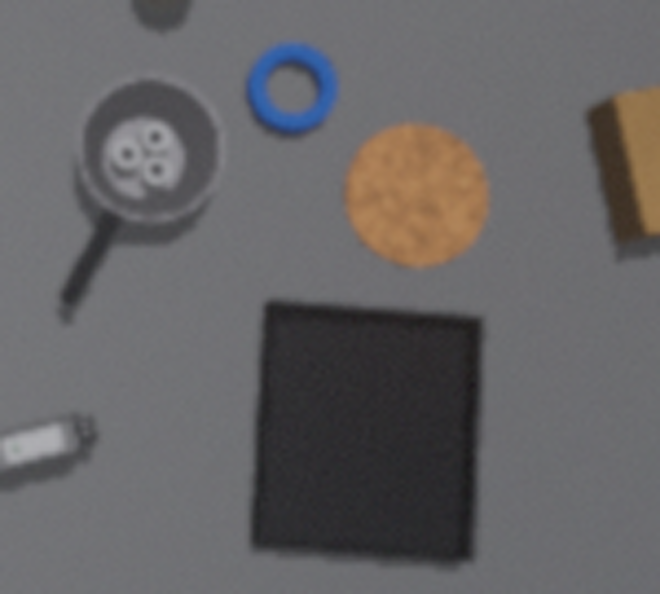

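```bash
python3 - <<'E'
from h import *
z=np.load('last_top.npz')['img']
a=lambda c:cv2.resize(cv2.convertScaleAbs(z[c[1]:c[3],c[0]:c[2]],alpha=1.4),(380,280),interpolation=cv2.INTER_CUBIC)
A=a((126,232,164,260));B=a((216,234,254,262));C=a((254,237,292,265));D=a((225,177,263,205))
cv2.imwrite('pics/m.png',np.vstack([np.hstack([A,B]),np.hstack([C,D])]))
re('side','b1',(195,130,300,235),5.6)
E
```

```text
(no output)
```

View pics/m.png

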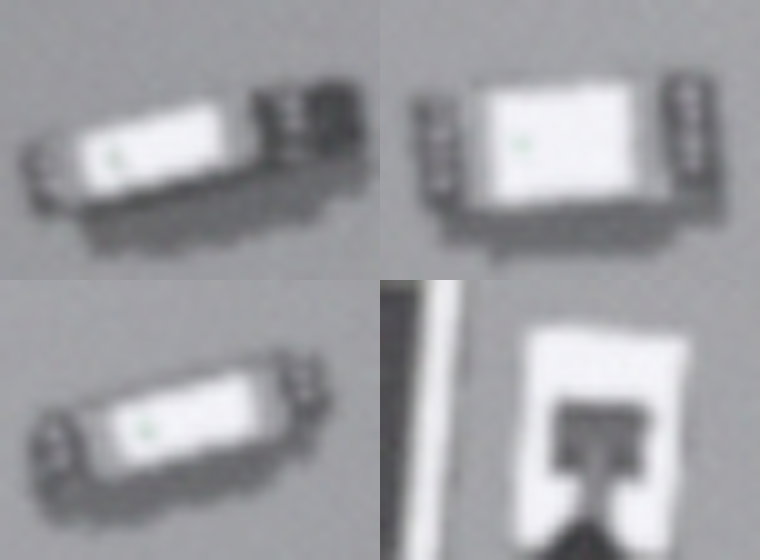

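View pics/b1.png

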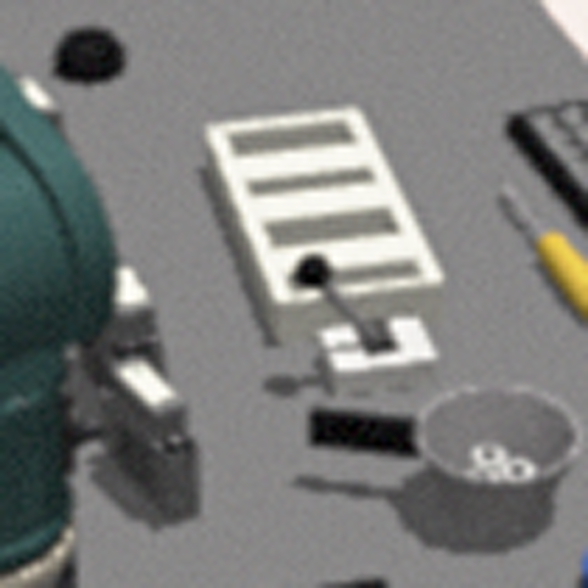

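```bash
cat > m1.py <<'E'
from h import *
np.set_printoptions(precision=4,suppress=True)
def f(ps,s,ox,oy,h): return np.array([pt('top',(x+.5)/s-.5+ox,(y+.5)/s-.5+oy,h)[:2] for x,y in ps])
def rect(n,c):
    a=(c[1]-c[0]+c[2]-c[3])/2;b=(c[3]-c[0]+c[2]-c[1])/2
    print(n,'ctr',c.mean(0),'len',np.linalg.norm(a),np.linalg.norm(b),'ang a,b',np.degrees(np.arctan2(a[1],a[0])),np.degrees(np.arctan2(b[1],b[0])))
rect('A',f([(78,132),(215,103),(225,165),(93,195)],10,126,232,.08))
rect('B',f([(110,88),(252,80),(254,196),(114,205)],10,216,234,.08))
rect('C',f([(110,128),(248,95),(260,155),(128,188)],10,254,237,.08))
q=lambda n,ps,h:rect(n,f(ps,4.5,115,155,h))
q('carrier',[(178,50),(532,78),(518,250),(158,222)],.036)
q('h3',[(190,72),(246,76),(232,208),(176,204)],.036)
q('h2',[(293,79),(329,81),(316,214),(281,211)],.036)
q('h1',[(378,87),(433,91),(420,222),(365,219)],.036)
q('h0',[(480,95),(516,97),(503,230),(468,227)],.036)
rect('tray',f([(266,303),(482,318),(472,560),(252,548)],4.4,265,150,.032))
print('cup',f([(151,149)],4.4,265,150,.056),'handle end',f([(66,303)],4.4,265,150,.05),'coaster',f([(417,195)],4.4,265,150,.004))
ball=((587+.5)/4.5-.5+115,(226+.5)/4.5-.5+155)
print('ball',tri(ball,((313+.5)/5.6-.5+195,(270+.5)/5.6-.5+130)), pt('top',*ball,.088))
E
python3 m1.py
```

```text
A ctr [0.4189 0.3272] len 0.039807205913085245 0.018596744818556794 ang a,b -76.4299516133961 -165.42670740436802
B ctr [0.4206 0.0558] len 0.0412533231209457 0.03376555410326032 ang a,b -85.39673394259849 -176.88952537749304
C ctr [ 0.4144 -0.0566] len 0.04063912432854741 0.017886641145556707 ang a,b -75.23224116849708 -164.8796640596924
carrier ctr [0.6008 0.1933] len 0.24555410561093186 0.1193995707417187 ang a,b -93.28650565519833 176.786402338519
h3 ctr [0.6055 0.2864] len 0.038507540169729446 0.09169619286360797 ang a,b -92.88400415121652 176.92158138254536
h2 ctr [0.6026 0.222 ] len 0.02440527454565135 0.09196176793482824 ang a,b -92.81818258689329 177.2062753491942
h1 ctr [0.5981 0.1572] len 0.03777400020433096 0.0912676899577741 ang a,b -92.440750224649 176.57418219379704
h0 ctr [0.5943 0.0936] len 0.024389861683111625 0.0919124724522861 ang a,b -92.81799675024018 176.45655862837734
tray ctr [ 0.428 -0.29 ] len 0.1510943060962064 0.16748561721897057 ang a,b -92.33762083266389 176.72480489694917
cup [[ 0.6185 -0.1356]] handle end [[ 0.511  -0.0786]] coaster [[ 0.5972 -0.3328]]
ball [0.547  0.0256 0.0902] [0.5465 0.0258 0.088 ]
```

```bash
cat > go.py <<'E'
# prints shift (cm) and turn (rad) in tool axes from the measured pose to target(s); args: x y z yaw(deg) [tilt R not supported]
import sys,json,numpy as np
from station import robot
from scipy.spatial.transform import Rotation as Ro
o=robot.get_obs(); p=np.array(o['tool_pos']);R=np.array(o['ee_rot'])
open('log.jsonl','a').write(json.dumps([list(map(float,o['qpos'])),p.tolist(),R.tolist()])+'\n')
x=R[:,0]; print('t %.1f p %s yaw %.1f zax %s F %s op %.2f'%(o['t'],p.round(4),np.degrees(np.arctan2(x[1],x[0])),R[:,2].round(3),np.round(o['contact_force'],1),o['opening']))
print('q',np.round(o['qpos'],2))
a=list(map(float,sys.argv[1:]))
for i in range(0,len(a)-3,4):
    t=np.radians(a[i+3]); c,s=np.cos(t),np.sin(t)
    T=np.array([[c,s,0],[s,-c,0],[0,0,-1]])
    print('shift cm',(R.T@(np.array(a[i:i+3])-p)*100).round(2),'turn',Ro.from_matrix(R.T@T).as_rotvec().round(4))
E
python3 go.py .487 .029 .2 -3.2; python3 -m creep --help | head -20
```

```text
t 0.1 p [ 0.2268 -0.6086  0.2304] yaw 20.4 zax [-0.001  0.001 -1.   ] F [ 0.1 -0.1  0.5] op 1.00
q [ 1.17  0.47 -0.01  1.6   0.01  1.07 -0.06]
shift cm [ 46.65 -50.66   3.12] turn [-1.600e-03  4.000e-04  4.126e-01]invalid input: not JSON, or not a number
```

```bash
python3 -m creep '[[5.8,-6.3,0,0,0,0.05],[11.6,-12.6,0,0,0,0.1],[17.5,-19,0,0,0,0.15],[23.3,-25.3,0.5,0,0,0.2],[29,-31.6,1,0,0,0.25],[35,-38,1.5,0,0,0.3],[40.8,-44.3,2,0,0,0.35],[46.6,-50.6,3,0,0,0.413]]' 0; python3 go.py .487 .029 .07 -3.2
```

```text
t: 1.1
tool_pos: [0.4161, -0.1447, 0.2154]
ee_rot: [[0.998, -0.058, 0.0], [-0.058, -0.998, -0.0], [0.001, 0.0, -1.0]]
contact_force: [1.5, -0.5, 0.4]
opening: -0.004
t 1.1 p [ 0.4161 -0.1447  0.2154] yaw -3.4 zax [ 0. -0. -1.] F [ 1.5 -0.5  0.4] op -0.00
q [ 0.5   0.15 -0.26  2.09  0.05  0.9  -1.42]
shift cm [  6.06 -17.76  14.54] turn [ 0.0004 -0.0005 -0.0027]
```

```bash
python3 -m creep '[[0,0,0,0,0,0],[0,0,0,0,0,0],[0,0,0,0,0,0],[0,0,0,0,0,0],[0,0,0,0,0,0],[0,0,0,0,0,0],[0,0,0,0,0,0],[0,0,0,0,0,0]]'; python3 go.py .487 .029 .07 -3.2
```

```text
t: 2.1
tool_pos: [0.4157, -0.1465, 0.2154]
ee_rot: [[0.998, -0.056, 0.0], [-0.056, -0.998, -0.0], [0.0, 0.0, -1.0]]
contact_force: [-0.8, 0.7, 0.9]
opening: -0.001
t 2.1 p [ 0.4157 -0.1465  0.2154] yaw -3.2 zax [ 0. -0. -1.] F [-0.8  0.7  0.9] op -0.00
q [ 0.5   0.15 -0.26  2.09  0.05  0.9  -1.41]
shift cm [  6.13 -17.93  14.54] turn [ 0.     -0.     -0.0004]
```

```bash
python3 -m creep '[[2,-6,0,0,0,0],[4,-12,0,0,0,0],[6.1,-18,0,0,0,0],[6.1,-18,3,0,0,0],[6.1,-18,8,0,0,0],[6.1,-18,12,0,0,0],[6.1,-18,14.5,0,0,0],[6.1,-18,14.5,0,0,0]]'; python3 go.py .612 .022 .07 -3.2
```

```text
t: 3.1
tool_pos: [0.4853, 0.0298, 0.0688]
ee_rot: [[0.998, -0.056, -0.004], [-0.056, -0.998, -0.0], [-0.004, 0.0, -1.0]]
contact_force: [0.2, -0.2, 0.5]
opening: -0.001
t 3.1 p [0.4853 0.0298 0.0688] yaw -3.2 zax [-0.004 -0.    -1.   ] F [ 0.2 -0.2  0.5] op -0.00
q [ 0.14  0.47 -0.32  2.09  0.25  0.62 -1.98]
shift cm [12.69  0.07 -0.18] turn [ 0.0003  0.0043 -0.    ]
```

```bash
python3 -m creep '[[1.5,0,0,0,0,0],[3,0,0,0,0,0],[4.3,0,0,0,0,0],[5.6,0,0,0,0,0],[6.9,0,0,0,0,0],[8.2,0,0,0,0,0],[9.5,0,0,0,0,0],[10.8,0,0,0,0,0]]'; python3 go.py .612 .022 .07 -3.2; python3 - <<'E'
from h import *
snap('top','t1',(215,165,275,225),9);snap('side','s1',(195,130,300,235),5.6)
E
```

```text
t: 4.1
tool_pos: [0.5952, 0.0236, 0.0701]
ee_rot: [[0.998, -0.056, -0.001], [-0.056, -0.998, -0.0], [-0.001, 0.0, -1.0]]
contact_force: [-0.4, 0.5, -0.4]
opening: -0.002
t 4.1 p [0.5952 0.0236 0.0701] yaw -3.2 zax [-0.001 -0.    -1.   ] F [-0.4  0.5 -0.4] op -0.00
q [ 0.13  0.61 -0.3   1.83  0.26  0.74 -1.93]
shift cm [1.68 0.06 0.01] turn [ 0.0001  0.0006 -0.0005]
```

View pics/s1.png

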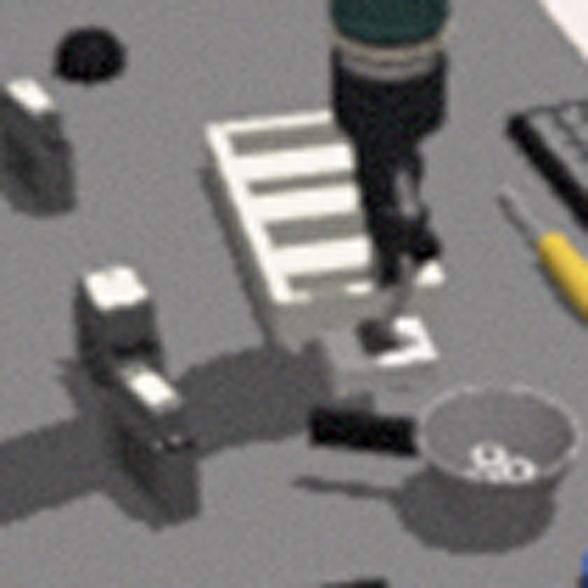

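The lever is leaning towards +x, pushed by the shut fingers, and the ball is at about (425,245) in the crop. I'll go on slowly until the stop pushes back.

```bash
python3 -m creep '[[0.3,0,0,0,0,0],[0.6,0,0,0,0,0],[0.9,0,0,0,0,0],[1.2,0,0,0,0,0],[1.4,0,0,0,0,0],[1.6,0,0,0,0,0],[1.8,0,0,0,0,0],[1.8,0,0,0,0,0]]'; python3 go.py .619 .022 .07 -3.2
```

```text
t: 5.2
tool_pos: [0.6109, 0.0228, 0.0701]
ee_rot: [[0.998, -0.056, -0.004], [-0.056, -0.998, -0.0], [-0.004, 0.001, -1.0]]
contact_force: [-6.0, 0.9, 3.0]
opening: 0.001
t 5.2 p [0.6109 0.0228 0.0701] yaw -3.2 zax [-0.004 -0.    -1.   ] F [-6.   0.9  3. ] op 0.00
q [ 0.13  0.63 -0.3   1.79  0.26  0.76 -1.93]
shift cm [0.82 0.03 0.  ] turn [ 0.0006  0.0038 -0.0003]
```

```bash
python3 -m creep '[[0.1,0,0,0,0,0],[0.2,0,0,0,0,0],[0.3,0,0,0,0,0],[0.3,0,0,0,0,0],[0.3,0,0,0,0,0],[0,0,0,0,0,0],[-2,0,0,0,0,0],[-4,0,0,0,0,0]]'; python3 go.py .57 .022 .2 -3.2 .4189 .3272 .2 -75.5 .4189 .3272 .2 104.5
```

```text
t: 6.2
tool_pos: [0.573, 0.025, 0.0706]
ee_rot: [[0.998, -0.056, 0.002], [-0.056, -0.998, 0.0], [0.002, -0.0, -1.0]]
contact_force: [-0.2, 0.3, 0.0]
opening: 0.004
t 6.2 p [0.573  0.025  0.0706] yaw -3.2 zax [ 0.002  0.    -1.   ] F [-0.2  0.3  0. ] op 0.00
q [ 0.14  0.58 -0.31  1.89  0.26  0.71 -1.95]
shift cm [ -0.26   0.31 -12.94] turn [-0.0003 -0.0019 -0.0005]
shift cm [-17.06 -29.31 -12.96] turn [-0.0015 -0.0014  1.2614]
shift cm [-17.06 -29.31 -12.96] turn [ 1.6000e-03 -1.6000e-03 -1.8802e+00]
```

```bash
python3 -m creep '[[0,0,-6,0,0,0],[0,0,-12,0,0,-0.18],[-3,-5,-13,0,0,-0.36],[-6,-10,-13,0,0,-0.54],[-9,-15,-13,0,0,-0.72],[-12,-20,-13,0,0,-0.9],[-15,-25,-13,0,0,-1.08],[-17.1,-29.3,-13,0,0,-1.26]]' 0.7; python3 go.py .4189 .3272 .15 104.1
python3 - <<'E'
from h import *
snap('top','t2',(115,155,265,265),5)
E
```

```text
t: 7.2
tool_pos: [0.4175, 0.3294, 0.2011]
ee_rot: [[0.352, 0.936, 0.002], [0.936, -0.352, 0.001], [0.002, 0.001, -1.0]]
contact_force: [1.0, 1.0, -0.4]
opening: 0.7
t 7.2 p [0.4175 0.3294 0.2011] yaw 69.4 zax [ 0.002  0.001 -1.   ] F [ 1.   1.  -0.4] op 0.70
q [-0.13  0.42 -0.75  1.89  0.34  0.97 -1.39]
shift cm [-0.17  0.2   5.11] turn [ 0.0019 -0.0016 -0.606 ]
```

View pics/t2.png

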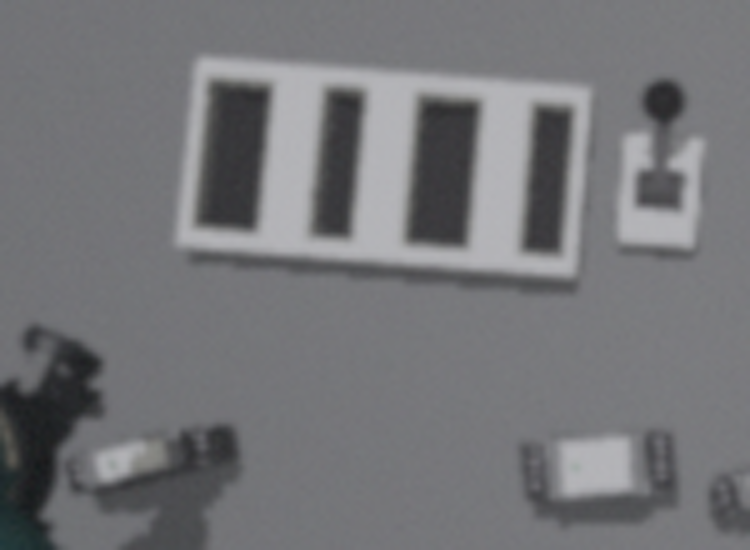

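```bash
python3 - <<'E'
from h import *
print(pt('top',(664.5)/5-.5+115,100.5/5-.5+155,.088)); print(proj('top',[.4175,.3294,.2011]),proj('top',[.4175,.3294,.27]))
E
python3 -m creep '[[-0.1,0.2,1,0,0,-0.15],[-0.1,0.2,2,0,0,-0.3],[-0.1,0.2,4,0,0,-0.45],[-0.2,0.2,5,0,0,-0.606],[-0.2,0.2,5,0,0,-0.606],[-0.2,0.2,5,0,0,-0.606],[-0.2,0.2,5,0,0,-0.606],[-0.2,0.2,5,0,0,-0.606]]' 
python3 go.py .4189 .3272 .047 104.1
python3 - <<'E'
from h import *
snap('top','t3',(100,200,220,290),6);snap('side','s3',(170,100,290,220),5)
E
```

```text
[0.63689516 0.0211139  0.088     ]
[127.21499023 247.03853674] [118.55019395 247.13922426]
t: 8.25
tool_pos: [0.4197, 0.3247, 0.1508]
ee_rot: [[-0.236, 0.972, 0.001], [0.972, 0.236, 0.0], [0.0, 0.001, -1.0]]
contact_force: [-0.2, -0.2, 0.2]
opening: 0.699
t 8.2 p [0.4197 0.3247 0.1508] yaw 103.6 zax [ 0.001  0.    -1.   ] F [-0.2 -0.2  0.2] op 0.70
q [-0.06  0.53 -0.84  1.92  0.49  0.91 -0.91]
shift cm [ 0.26 -0.03 10.38] turn [ 0.001  -0.0001 -0.0079]
```

View pics/t3.png

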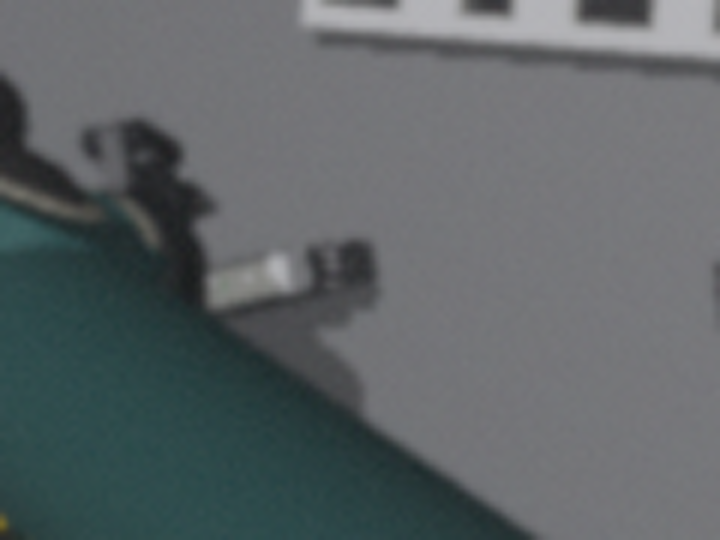

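View pics/s3.png

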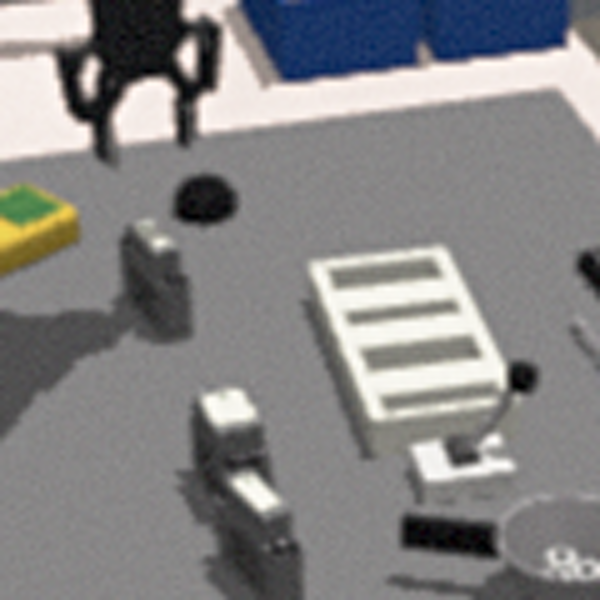

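```bash
python3 -m creep '[[0.2,0,2.5,0,0,-0.008],[0.3,0,5,0,0,-0.008],[0.3,0,7.5,0,0,-0.008],[0.3,0,9,0,0,-0.008],[0.3,0,10,0,0,-0.008],[0.3,0,10.4,0,0,-0.008],[0.3,0,10.4,0,0,-0.008],[0.3,0,10.4,0,0,-0.008]]' 
python3 go.py .4189 .3272 .047 104.1
python3 - <<'E'
from h import *
snap('side','s4',(170,100,290,220),5)
E
```

```text
t: 9.35
tool_pos: [0.4191, 0.3277, 0.0469]
ee_rot: [[-0.244, 0.97, 0.001], [0.97, 0.244, 0.001], [0.0, 0.001, -1.0]]
contact_force: [0.4, -0.0, -0.2]
opening: 0.698
t 9.3 p [0.4191 0.3277 0.0469] yaw 104.1 zax [ 0.001  0.001 -1.   ] F [ 0.4 -0.  -0.2] op 0.70
q [-0.17  0.67 -0.71  1.98  0.65  0.73 -1.03]
shift cm [-0.04 -0.03 -0.01] turn [ 0.001  -0.0003  0.0007]
```

View pics/s4.png

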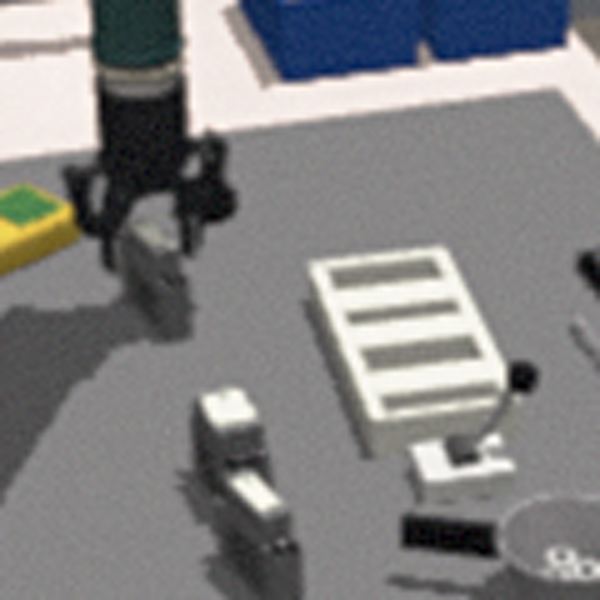

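```bash
python3 -m creep '[[0,0,0,0,0,0],[0,0,0,0,0,0],[0,0,0,0,0,0],[0,0,0,0,0,0],[0,0,0,0,0,0],[0,0,-1,0,0,0],[0,0,-3,0,0,0],[0,0,-5,0,0,0]]' 0
python3 go.py .4189 .3272 .16 104.1 .6026 .222 .16 176.8
python3 - <<'E'
from h import *
snap('side','s5',(170,100,290,220),5)
E
```

```text
t: 10.4
tool_pos: [0.4188, 0.3276, 0.098]
ee_rot: [[-0.245, 0.97, 0.0], [0.97, 0.245, 0.0], [0.0, 0.0, -1.0]]
contact_force: [-0.2, 0.1, -1.1]
opening: 0.251
t 10.4 p [0.4188 0.3276 0.098 ] yaw 104.2 zax [ 0.  0. -1.] F [-0.2  0.1 -1.1] op 0.25
q [-0.12  0.6  -0.78  1.95  0.57  0.82 -0.97]
shift cm [-0.04 -0.   -6.2 ] turn [ 0.0004 -0.0003  0.001 ]
shift cm [-14.73  15.24  -6.2 ] turn [ 6.0000e-04 -0.0000e+00 -1.2678e+00]
```

View pics/s5.png

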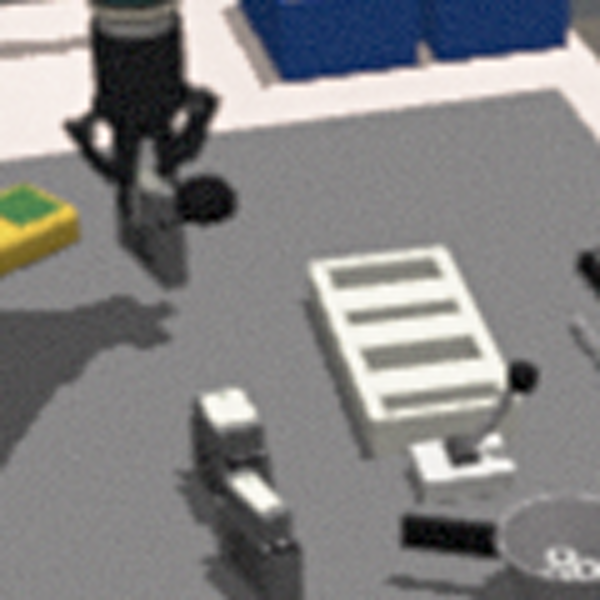

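```bash
python3 -m creep '[[0,0,-3,0,0,-0.1],[0,0,-4,0,0,-0.28],[-3,3,-4,0,0,-0.46],[-6,6,-4,0,0,-0.64],[-9,9,-4,0,0,-0.82],[-12,12,-4,0,0,-1],[-14.7,15.2,-4,0,0,-1.18],[-14.7,15.2,-4,0,0,-1.267]]'
python3 go.py .6019 .2219 .1 176.8
```

```text
t: 11.45
tool_pos: [0.6057, 0.2183, 0.1362]
ee_rot: [[-0.998, 0.061, 0.001], [0.061, 0.998, -0.001], [-0.001, -0.0, -1.0]]
contact_force: [-1.1, 0.5, -1.5]
opening: 0.25
t 11.4 p [0.6057 0.2183 0.1362] yaw 176.5 zax [ 0.001 -0.001 -1.   ] F [-1.1  0.5 -1.5] op 0.25
q [ 0.27  0.84 -1.03  1.65  0.78  1.13  0.53]
shift cm [0.41 0.34 3.62] turn [-0.0005  0.0011 -0.0049]
```

```bash
python3 -m creep '[[0.2,0.1,1,0,0,0],[0.4,0.3,2,0,0,-0.004],[0.4,0.3,3,0,0,-0.004],[0.4,0.3,4,0,0,-0.004],[0.4,0.3,4,0,0,-0.004],[0.4,0.3,4,0,0,-0.004],[0.4,0.3,4,0,0,-0.004],[0.4,0.3,4,0,0,-0.004]]'
python3 go.py .6019 .2219 .096 176.8
python3 - <<'E'
from h import *
snap('top','t6',(140,160,240,240),7);snap('side','s6',(220,120,300,190),9)
E
```

```text
t: 12.45
tool_pos: [0.5985, 0.2253, 0.0967]
ee_rot: [[-0.999, 0.053, 0.0], [0.053, 0.999, 0.0], [-0.0, 0.0, -1.0]]
contact_force: [-0.2, 0.7, -1.0]
opening: 0.248
t 12.4 p [0.5985 0.2253 0.0967] yaw 177.0 zax [ 0.  0. -1.] F [-0.2  0.7 -1. ] op 0.25
q [ 0.24  0.87 -1.    1.68  0.83  1.07  0.5 ]
shift cm [-0.36 -0.32  0.07] turn [0.0002 0.0005 0.0028]
```

View pics/s6.png

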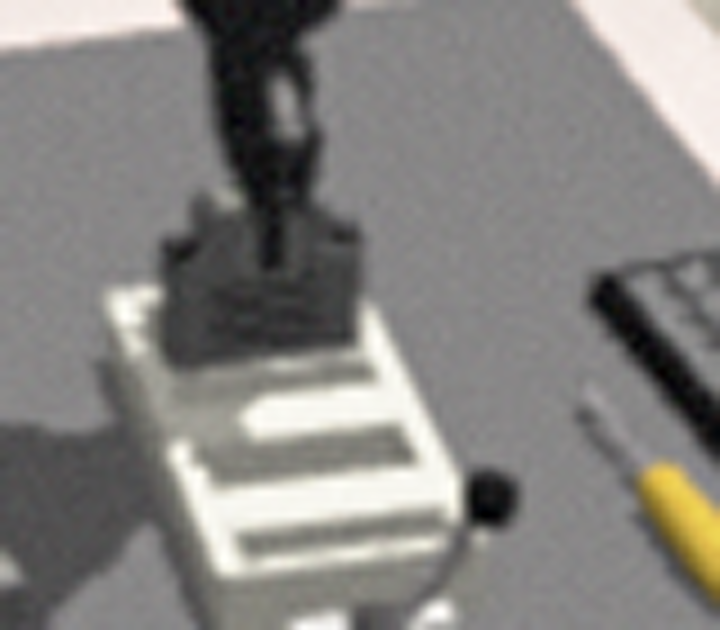

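View pics/t6.png

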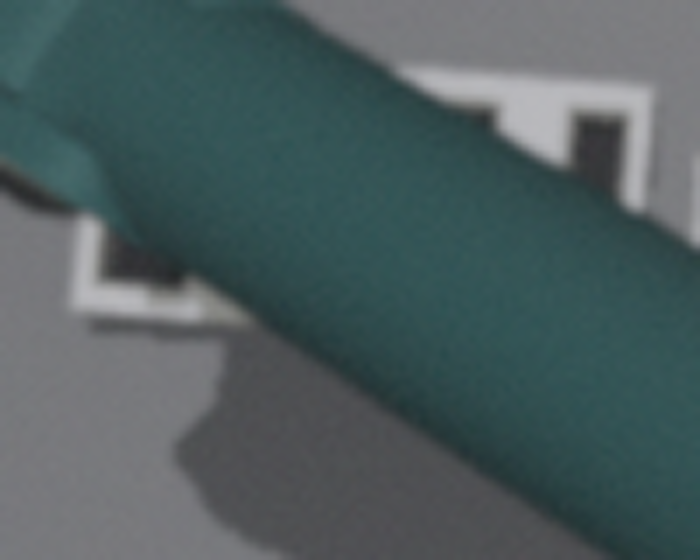

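```bash
python3 - <<'E'
from h import *
np.set_printoptions(precision=4,suppress=True)
g=lambda x,y,h:pt('side',(x+.5)/9-.5+220,(y+.5)/9-.5+120,h)
p=np.array([.5985,.2253]);ex=np.array([.9986,-.053]);ey=np.array([.053,.9986])
for s in(-1,1): # predicted bottom corners of the visible face
    q=p+ex*.045*s-ey*.011
    print('pred',[(proj('side',[*q,z])-[220,120]+.5)*9-.5 for z in(.0497,.1057-.0)])
for x,y in((168,365),(355,345)): print(g(x,y,.0497))
# predicted h1,h0 corners in crop
c=np.array([.6001,.1898]);ex=np.array([.9984,-.0558]);ey=np.array([.0558,.9984])
for k,w in((-1,.02),(-3,.013)):
  m=c+ey*.0322*k
  print([((proj('side',[*(m+ex*.047*a+ey*w*b),.036])-[220,120]+.5)*9-.5).round(0) for a,b in((-1,1),(1,1),(1,-1),(-1,-1))])
E
```

```text
pred [array([168.8932, 377.109 ]), array([166.7646, 268.0537])]
pred [array([363.4826, 352.9656]), array([364.4123, 244.5749])]
[0.5554 0.227  0.0497]
[0.6413 0.2198 0.0497]
[array([190., 444.]), array([395., 418.]), array([418., 465.]), array([210., 491.])]
[array([226., 529.]), array([437., 502.]), array([452., 533.]), array([239., 562.])]
```

```bash
python3 -m creep '[[-0.36,-0.32,0,0,0,0.003],[-0.36,-0.32,0,0,0,0.003],[-0.36,-0.32,0.3,0,0,0.003],[-0.36,-0.32,0.6,0,0,0.003],[-0.36,-0.32,0.9,0,0,0.003],[-0.36,-0.32,1.2,0,0,0.003],[-0.36,-0.32,1.2,0,0,0.003],[-0.36,-0.32,1.2,0,0,0.003]]'
python3 go.py .6019 .2219 .055 176.8
python3 - <<'E'
from h import *
snap('side','s7',(220,120,300,190),9)
E
```

```text
t: 13.55
tool_pos: [0.6017, 0.2219, 0.0844]
ee_rot: [[-0.998, 0.056, 0.0], [0.056, 0.998, 0.0], [-0.0, 0.0, -1.0]]
contact_force: [-1.3, 0.0, -2.3]
opening: 0.252
t 13.6 p [0.6017 0.2219 0.0844] yaw 176.8 zax [ 0.  0. -1.] F [-1.3  0.  -2.3] op 0.25
q [ 0.24  0.89 -0.99  1.68  0.84  1.05  0.49]
shift cm [-0.02 -0.    2.94] turn [0.0001 0.0001 0.    ]
```

View pics/s7.png

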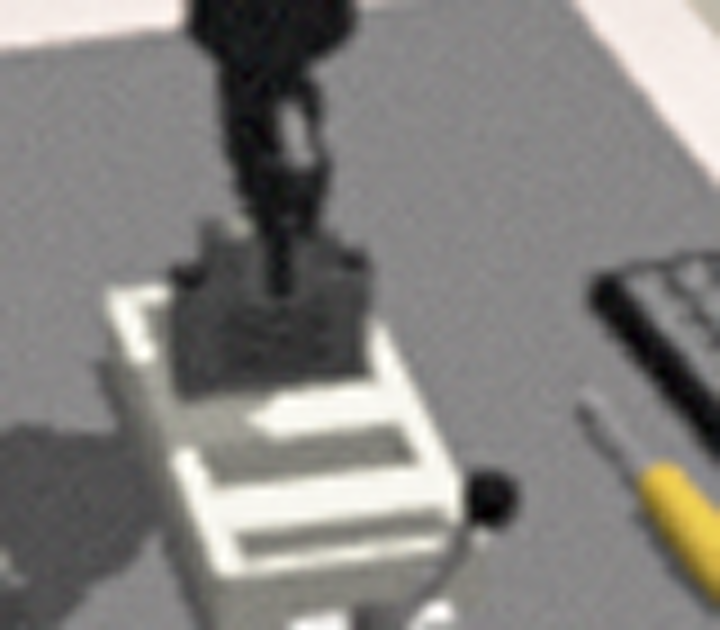

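Aligned over slot 2, with the module covering it. I'll lower it in steps and watch the force.

```bash
python3 -m creep '[[0,0,0.2,0,0,0],[0,0,0.4,0,0,0],[0,0,0.6,0,0,0],[0,0,0.8,0,0,0],[0,0,1,0,0,0],[0,0,1,0,0,0],[0,0,1,0,0,0],[0,0,1,0,0,0]]'
python3 go.py .6019 .2219 .055 176.8
```

```text
t: 14.6
tool_pos: [0.6018, 0.2218, 0.0744]
ee_rot: [[-0.998, 0.056, 0.0], [0.056, 0.998, -0.0], [-0.0, -0.0, -1.0]]
contact_force: [1.5, 0.5, -1.5]
opening: 0.25
t 14.6 p [0.6018 0.2218 0.0744] yaw 176.8 zax [ 0. -0. -1.] F [ 1.5  0.5 -1.5] op 0.25
q [ 0.24  0.9  -0.97  1.68  0.85  1.04  0.49]
shift cm [-0.01  0.01  1.94] turn [-0.0001  0.0002 -0.    ]
```

Its underside is about 9 mm below the mouth and nothing is touching, so it's going in.

```bash
python3 -m creep '[[0,0,0.3,0,0,0],[0,0,0.6,0,0,0],[0,0,0.9,0,0,0],[0,0,1.2,0,0,0],[0,0,1.5,0,0,0],[0,0,1.75,0,0,0],[0,0,1.95,0,0,0],[0,0,1.95,0,0,0]]'
python3 go.py .6019 .2219 .055 176.8
python3 - <<'E'
from h import *
snap('side','s8',(220,120,300,190),9)
E
```

```text
t: 15.6
tool_pos: [0.6018, 0.2218, 0.0547]
ee_rot: [[-0.998, 0.056, 0.0], [0.056, 0.998, 0.0], [-0.0, 0.0, -1.0]]
contact_force: [3.2, -0.7, -2.5]
opening: 0.25
t 15.6 p [0.6018 0.2218 0.0547] yaw 176.8 zax [ 0.  0. -1.] F [ 3.2 -0.7 -2.5] op 0.25
q [ 0.23  0.92 -0.95  1.69  0.87  1.01  0.47]
shift cm [-0.01  0.01 -0.03] turn [ 0.0001  0.0002 -0.    ]
```

View pics/s8.png

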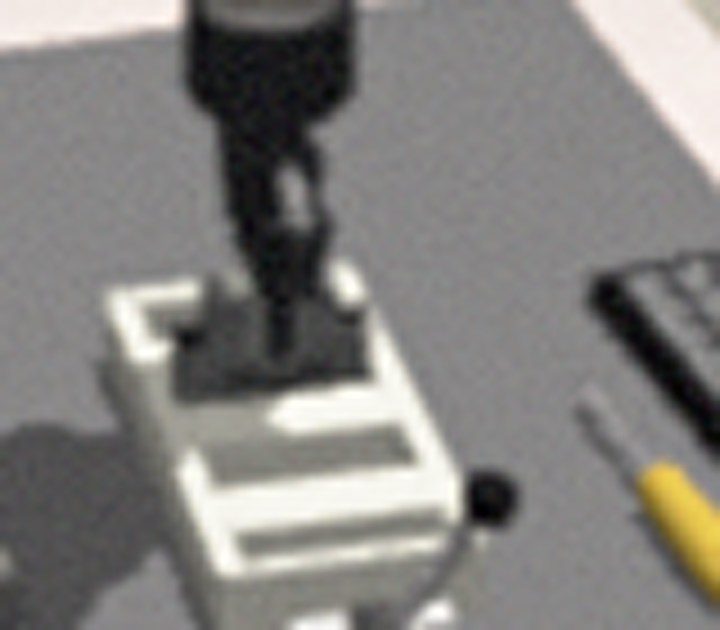

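```bash
python3 -m creep '[[0,0,0.1,0,0,0],[0,0,0.2,0,0,0],[0,0,0.2,0,0,0],[0,0,0.2,0,0,0],[0,0,0.2,0,0,0],[0,0,0.2,0,0,0],[0,0,0.2,0,0,0],[0,0,0.2,0,0,0]]'
python3 go.py;  python3 -m creep '[[0,0,0,0,0,0],[0,0,0,0,0,0],[0,0,0,0,0,0],[0,0,-1,0,0,0],[0,0,-4,0,0,0],[0,0,-8,0,0,0],[0,0,-12,0,0,0],[0,0,-12,0,0,0]]' 0.45
python3 go.py .4206 .0558 .17 93.9
python3 - <<'E'
from h import *
snap('side','s9',(220,120,300,190),9)
E
```

```text
t: 16.65
tool_pos: [0.6019, 0.222, 0.0546]
ee_rot: [[-0.998, 0.056, 0.001], [0.056, 0.998, -0.001], [-0.001, -0.001, -1.0]]
contact_force: [0.5, -2.4, 10.8]
opening: 0.25
t 16.6 p [0.6019 0.222  0.0546] yaw 176.8 zax [ 0.001 -0.001 -1.   ] F [ 0.5 -2.4 10.8] op 0.25
q [ 0.23  0.92 -0.95  1.69  0.87  1.01  0.47]
t: 17.65
tool_pos: [0.6031, 0.2234, 0.1771]
ee_rot: [[-0.998, 0.056, 0.006], [0.056, 0.998, 0.003], [-0.006, 0.003, -1.0]]
contact_force: [-0.3, 0.3, -0.4]
opening: 0.448
t 17.6 p [0.6031 0.2234 0.1771] yaw 176.8 zax [ 0.006  0.003 -1.   ] F [-0.3  0.3 -0.4] op 0.45
q [ 0.29  0.79 -1.07  1.62  0.74  1.18  0.56]
shift cm [ 17.29 -17.75   0.56] turn [0.0065 0.0025 1.447 ]
```

View pics/s9.png

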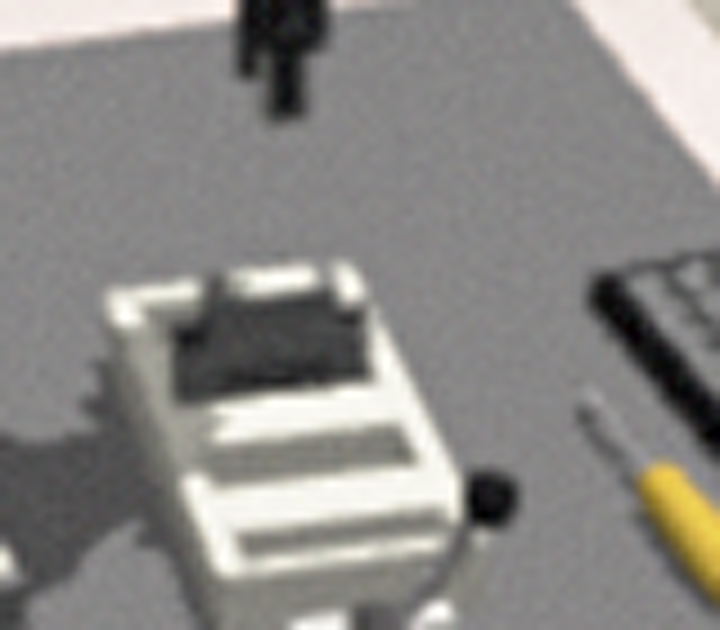

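```bash
python3 -m creep '[[2,-2,0,0,0,0.18],[5,-5,0,0,0,0.36],[8,-8,0,0,0,0.54],[11,-11,0,0,0,0.72],[14,-14,0,0,0,0.9],[17.3,-17.7,0,0,0,1.08],[17.3,-17.7,0,0,0,1.26],[17.3,-17.7,0,0,0,1.44]]' 0.8
python3 go.py .4206 .0558 .12 93.9
```

```text
t: 18.7
tool_pos: [0.4181, 0.0535, 0.1723]
ee_rot: [[-0.067, 0.998, -0.001], [0.998, 0.067, -0.001], [-0.001, -0.001, -1.0]]
contact_force: [0.4, -0.4, 0.3]
opening: 0.801
t 18.7 p [0.4181 0.0535 0.1723] yaw 93.8 zax [-0.001 -0.001 -1.   ] F [ 0.4 -0.4  0.3] op 0.80
q [ 0.64  0.32 -0.96  2.14  0.35  0.85 -0.46]
shift cm [0.22 0.27 5.23] turn [-0.0014  0.0007 -0.0013]
```

```bash
python3 -m creep '[[0.1,0.1,1,0,0,0],[0.2,0.2,2.5,0,0,0],[0.2,0.25,4,0,0,0],[0.2,0.25,5,0,0,0],[0.2,0.25,5,0,0,0],[0.2,0.25,5,0,0,0],[0.2,0.25,5,0,0,0],[0.2,0.25,5,0,0,0]]' 
python3 go.py .4206 .0558 .047 93.9
python3 - <<'E'
from h import *
snap('side','s10',(180,130,260,220),6.5)
E
```

```text
t: 19.7
tool_pos: [0.4217, 0.0569, 0.1232]
ee_rot: [[-0.075, 0.997, 0.001], [0.997, 0.075, -0.0], [-0.0, 0.001, -1.0]]
contact_force: [1.0, -0.5, 0.0]
opening: 0.801
t 19.7 p [0.4217 0.0569 0.1232] yaw 94.3 zax [ 0.001 -0.    -1.   ] F [ 1.  -0.5  0. ] op 0.80
q [ 0.55  0.41 -0.88  2.18  0.47  0.75 -0.57]
shift cm [-0.1  -0.12  7.62] turn [0.0008 0.0003 0.0068]
```

View pics/s10.png

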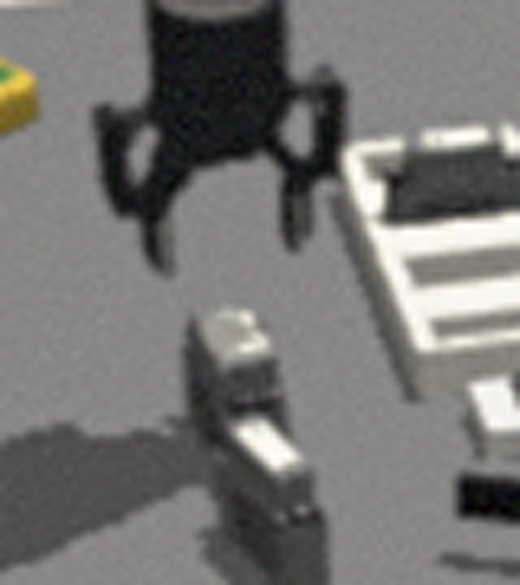

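```bash
python3 -m creep '[[-0.1,-0.1,1.5,0,0,0.006],[-0.1,-0.1,3,0,0,0.006],[-0.1,-0.1,4.5,0,0,0.006],[-0.1,-0.1,6,0,0,0.006],[-0.1,-0.1,7,0,0,0.006],[-0.1,-0.1,7.6,0,0,0.006],[-0.1,-0.1,7.6,0,0,0.006],[-0.1,-0.1,7.6,0,0,0.006]]' 
python3 go.py;python3 -m creep '[[0,0,0,0,0,0],[0,0,0,0,0,0],[0,0,0,0,0,0],[0,0,0,0,0,0],[0,0,0,0,0,0],[0,0,-1,0,0,0],[0,0,-3,0,0,0],[0,0,-6,0,0,0]]' 0
python3 go.py .6055 .2862 .14 176.8
python3 - <<'E'
from h import *
snap('side','s11',(180,130,260,220),6.5)
E
```

```text
t: 20.75
tool_pos: [0.4208, 0.056, 0.0472]
ee_rot: [[-0.069, 0.998, 0.001], [0.998, 0.069, 0.0], [-0.0, 0.001, -1.0]]
contact_force: [-0.2, -0.1, 0.1]
opening: 0.805
t 20.8 p [0.4208 0.056  0.0472] yaw 94.0 zax [ 0.001  0.    -1.   ] F [-0.2 -0.1  0.1] op 0.81
q [ 0.4   0.54 -0.72  2.22  0.65  0.6  -0.74]
t: 21.75
tool_pos: [0.4196, 0.0559, 0.1073]
ee_rot: [[-0.069, 0.998, -0.002], [0.998, 0.069, 0.0], [0.0, -0.002, -1.0]]
contact_force: [-0.1, -1.1, -2.0]
opening: 0.416
t 21.8 p [0.4196 0.0559 0.1073] yaw 94.0 zax [-0.002  0.    -1.   ] F [-0.1 -1.1 -2. ] op 0.42
q [ 0.52  0.44 -0.85  2.19  0.5   0.72 -0.61]
shift cm [21.69 20.13 -3.3 ] turn [-0.0015 -0.0018 -1.4457]
```

View pics/s11.png

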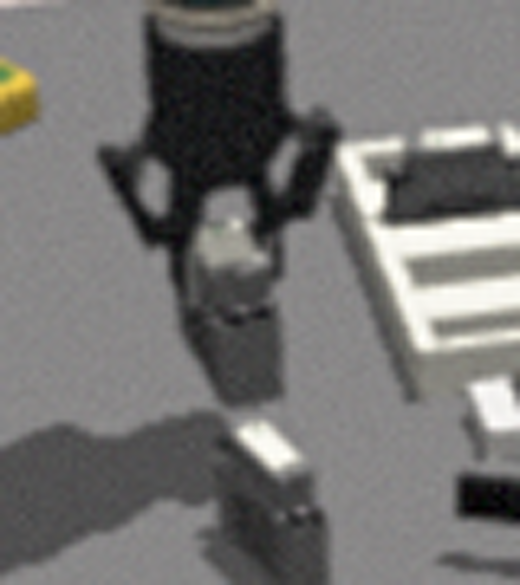

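```bash
python3 go.py .5983 .1577 .12 176.8; python3 -m creep '[[0,0,-2,0,0,-0.18],[2,4,-2,0,0,-0.36],[4,7,-2,0,0,-0.54],[5.5,10,-2,0,0,-0.72],[7,13,-2,0,0,-0.9],[8.5,16,-2,0,0,-1.08],[8.9,17,-2,0,0,-1.26],[8.9,17.5,-2,0,0,-1.44]]' 
python3 go.py .5983 .1577 .1 176.8
```

```text
t 21.8 p [0.4219 0.0566 0.1105] yaw 94.0 zax [ 0.004  0.    -1.   ] F [1.6 0.4 0.5] op 0.41
q [ 0.52  0.43 -0.86  2.19  0.5   0.72 -0.6 ]
shift cm [ 8.85 18.31 -0.89] turn [ 0.0029  0.0029 -1.445 ]
t: 22.8
tool_pos: [0.5891, 0.1571, 0.1263]
ee_rot: [[-0.998, 0.056, -0.001], [0.056, 0.998, 0.0], [0.001, 0.0, -1.0]]
contact_force: [-0.7, -0.3, -1.7]
opening: 0.414
t 22.8 p [0.5891 0.1571 0.1263] yaw 176.8 zax [-0.001  0.    -1.   ] F [-0.7 -0.3 -1.7] op 0.41
q [ 0.41  0.83 -1.07  1.74  0.81  1.09  0.58]
shift cm [-0.92  0.11  2.63] turn [ 0.0004 -0.001   0.    ]
```

```bash
python3 -m creep '[[-0.3,0,0,0,0,0],[-0.6,0,0.5,0,0,0],[-0.9,0.1,1,0,0,0],[-0.9,0.1,1.5,0,0,0],[-0.9,0.1,2.2,0,0,0],[-0.9,0.1,3,0,0,0],[-0.9,0.1,3,0,0,0],[-0.9,0.1,3,0,0,0]]' 
python3 go.py .5983 .1577 .09 176.8
python3 - <<'E'
from h import *
snap('side','s12',(220,120,300,190),9)
E
```

```text
t: 23.8
tool_pos: [0.5981, 0.1573, 0.0969]
ee_rot: [[-0.998, 0.062, 0.0], [0.062, 0.998, 0.0], [-0.0, 0.0, -1.0]]
contact_force: [-1.1, -0.3, -3.2]
opening: 0.414
t 23.8 p [0.5981 0.1573 0.0969] yaw 176.5 zax [ 0.  0. -1.] F [-1.1 -0.3 -3.2] op 0.41
q [ 0.38  0.87 -1.04  1.73  0.85  1.06  0.56]
shift cm [-0.02  0.04  0.69] turn [ 0.0002  0.0001 -0.006 ]
```

View pics/s12.png

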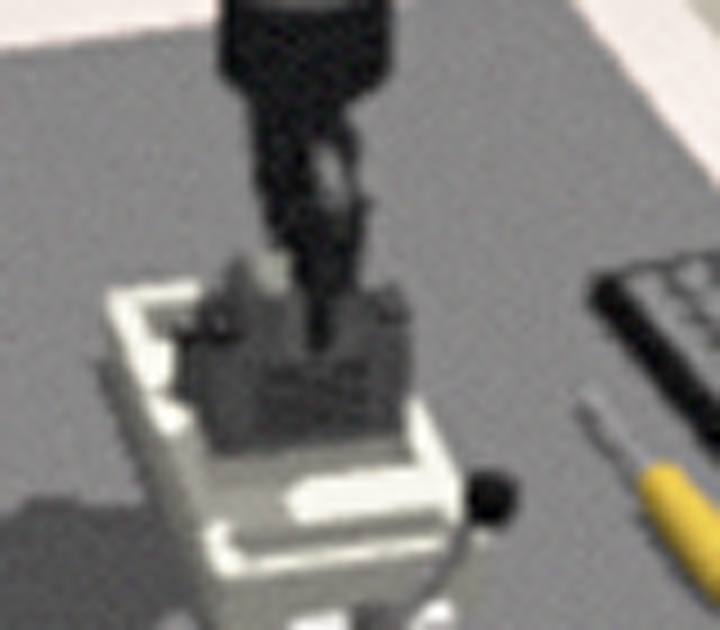

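```bash
python3 -m creep '[[0,0.04,0.3,0,0,-0.006],[0,0.04,0.6,0,0,-0.006],[0,0.04,0.9,0,0,-0.006],[0,0.04,1.2,0,0,-0.006],[0,0.04,1.5,0,0,-0.006],[0,0.04,1.8,0,0,-0.006],[0,0.04,2.1,0,0,-0.006],[0,0.04,2.1,0,0,-0.006]]' 
python3 go.py .5983 .1577 .055 176.8
```

```text
t: 24.85
tool_pos: [0.6021, 0.1576, 0.0796]
ee_rot: [[-0.998, 0.057, 0.008], [0.057, 0.998, 0.0], [-0.008, 0.001, -1.0]]
contact_force: [4.0, -3.4, 15.4]
opening: 0.411
t 24.9 p [0.6021 0.1576 0.0796] yaw 176.7 zax [ 0.008  0.    -1.   ] F [ 4.  -3.4 15.4] op 0.41
q [ 0.37  0.89 -1.02  1.74  0.88  1.04  0.55]
shift cm [ 0.4  -0.01  2.46] turn [ 0.0006  0.0083 -0.0012]
```

```bash
python3 - <<'E'
from h import *
g=lambda x,y,h:pt('side',(x+.5)/9-.5+220,(y+.5)/9-.5+120,h)
p=np.array([.5981,.1573]);ex=np.array([.998,-.062]);ey=np.array([.062,.998])
for s in(-1,1):
    q=p+ex*.045*s-ey*.018
    print('pred',[(proj('side',[*q,z])-[220,120]+.5)*9-.5 for z in(.05,.106)])
snap('side','s13',(220,120,300,190),9)
E
```

```text
pred [array([212.23505206, 461.3259627 ]), array([210.74469891, 350.24332764])]
pred [array([412.76038634, 436.58090667]), array([414.51246306, 326.15613515])]
```

View pics/s13.png

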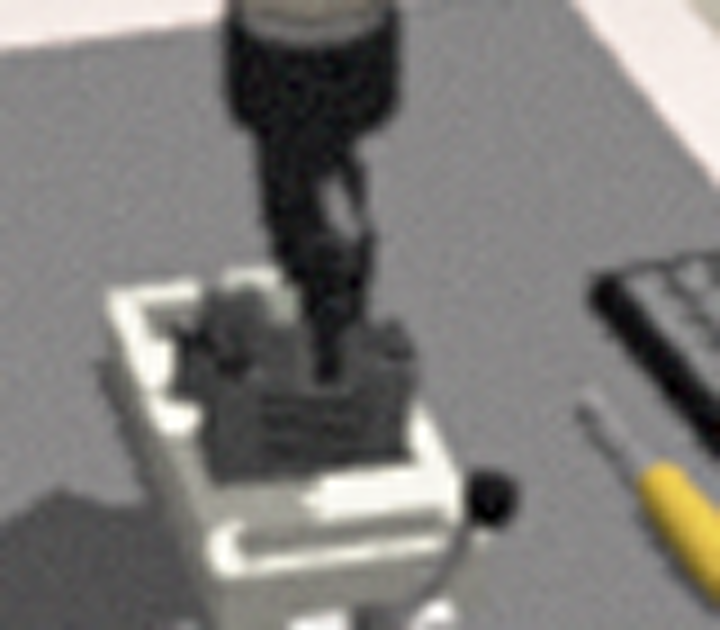

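```bash
python3 -m creep '[[0,0,-0.5,0,0,0],[0,0,-1,0,0,0],[0,0,-1.5,0,0,0],[-0.15,0,-1.5,0,0,0],[-0.3,0,-1.5,0,0,0],[-0.3,0,-1.5,0,0,0],[-0.3,0,-1.5,0,0,0],[-0.3,0,-1.5,0,0,0]]' 
python3 go.py .6005 .1575 .085 176.8
python3 - <<'E'
from h import *
snap('side','s14',(220,120,300,190),9)
E
```

```text
t: 25.9
tool_pos: [0.6009, 0.1574, 0.0908]
ee_rot: [[-0.998, 0.056, -0.0], [0.056, 0.998, -0.0], [0.0, -0.0, -1.0]]
contact_force: [-0.1, -0.5, -1.8]
opening: 0.414
t 25.9 p [0.6009 0.1574 0.0908] yaw 176.8 zax [-0. -0. -1.] F [-0.1 -0.5 -1.8] op 0.41
q [ 0.38  0.88 -1.03  1.73  0.86  1.06  0.56]
shift cm [0.04 0.01 0.58] turn [-0.0001 -0.0002  0.    ]
```

View pics/s14.png

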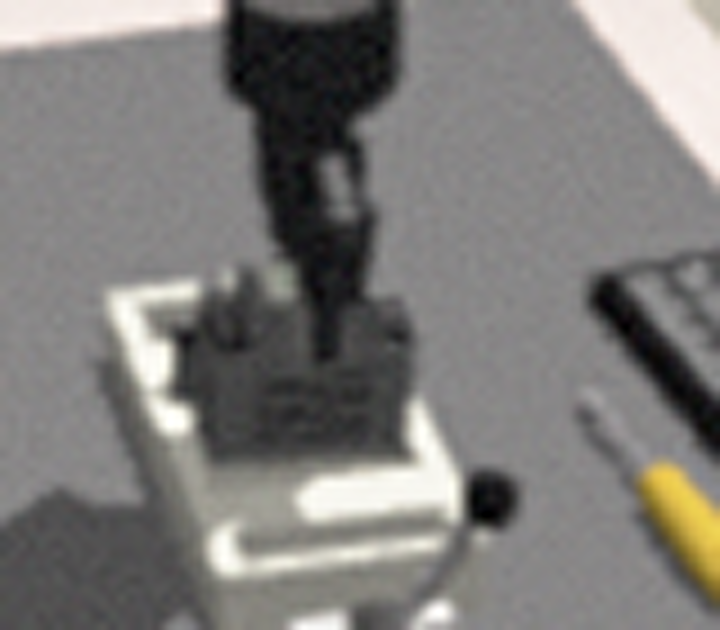

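```bash
python3 -m creep '[[-0.12,0.03,0,0,0,0],[-0.25,0.03,0,0,0,0],[-0.25,0.03,0.3,0,0,0],[-0.25,0.03,0.6,0,0,0],[-0.25,0.03,0.9,0,0,0],[-0.25,0.03,1.2,0,0,0],[-0.25,0.03,1.4,0,0,0],[-0.25,0.03,1.4,0,0,0]]' 
python3 go.py .6005 .1575 .055 176.8
python3 - <<'E'
from h import *
snap('side','s15',(220,120,300,190),9)
E
```

```text
t: 26.95
tool_pos: [0.6035, 0.1575, 0.0767]
ee_rot: [[-0.998, 0.056, -0.0], [0.056, 0.998, -0.0], [0.0, -0.0, -1.0]]
contact_force: [-0.6, 0.5, -1.7]
opening: 0.41
t 26.9 p [0.6035 0.1575 0.0767] yaw 176.8 zax [-0. -0. -1.] F [-0.6  0.5 -1.7] op 0.41
q [ 0.37  0.9  -1.01  1.73  0.88  1.04  0.55]
shift cm [ 0.29 -0.02  2.17] turn [-0.0001 -0.0003 -0.0001]
```

View pics/s15.png

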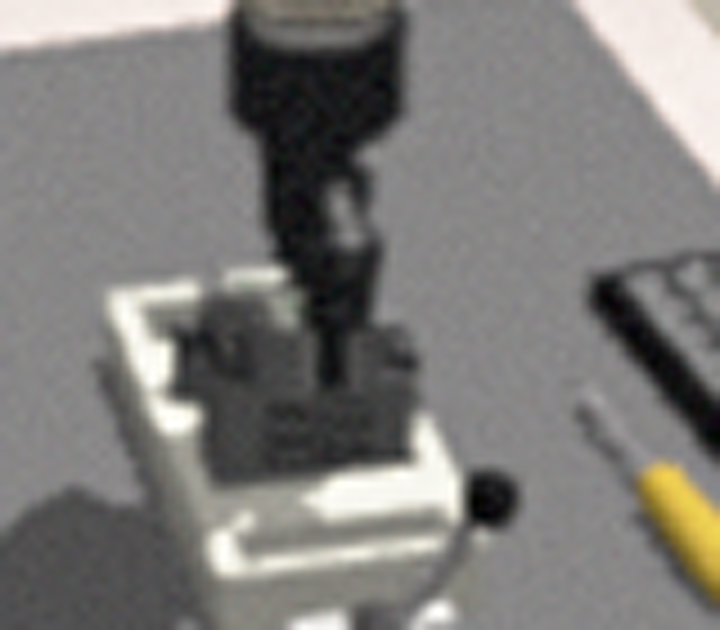

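```bash
python3 -m creep '[[0,0,0.3,0,0,0],[0,0,0.6,0,0,0],[0,0,0.9,0,0,0],[0,0,1.2,0,0,0],[0,0,1.4,0,0,0],[0,0,1.6,0,0,0],[0,0,1.6,0,0,0],[0,0,1.6,0,0,0]]' 
python3 go.py .6035 .1575 .055 176.8
```

```text
t: 28.0
tool_pos: [0.6036, 0.1576, 0.0609]
ee_rot: [[-0.998, 0.056, 0.0], [0.056, 0.998, 0.0], [-0.0, 0.0, -1.0]]
contact_force: [0.4, -0.1, -1.2]
opening: 0.408
t 28.0 p [0.6036 0.1576 0.0609] yaw 176.8 zax [ 0.  0. -1.] F [ 0.4 -0.1 -1.2] op 0.41
q [ 0.36  0.91 -1.    1.73  0.89  1.02  0.54]
shift cm [ 0.01 -0.01  0.59] turn [ 0.      0.0001 -0.    ]
```

```bash
python3 -m creep '[[0,0,0.2,0,0,0],[0,0,0.4,0,0,0],[0,0,0.6,0,0,0],[0,0,0.7,0,0,0],[0,0,0.8,0,0,0],[0,0,0.8,0,0,0],[0,0,0.8,0,0,0],[0,0,0.8,0,0,0]]' 
python3 go.py .6035 .1575 .055 176.8
python3 - <<'E'
from h import *
snap('side','s16',(220,120,300,190),9)
E
```

```text
t: 29.0
tool_pos: [0.6034, 0.1579, 0.0572]
ee_rot: [[-0.998, 0.056, 0.001], [0.056, 0.998, -0.003], [-0.001, -0.003, -1.0]]
contact_force: [-11.6, -6.3, 27.5]
opening: 0.412
t 29.0 p [0.6034 0.1579 0.0572] yaw 176.8 zax [ 0.001 -0.003 -1.   ] F [-11.6  -6.3  27.5] op 0.41
q [ 0.36  0.92 -0.99  1.73  0.9   1.02  0.53]
shift cm [-0.01 -0.04  0.22] turn [-0.0027  0.0013 -0.    ]
```

View pics/s16.png

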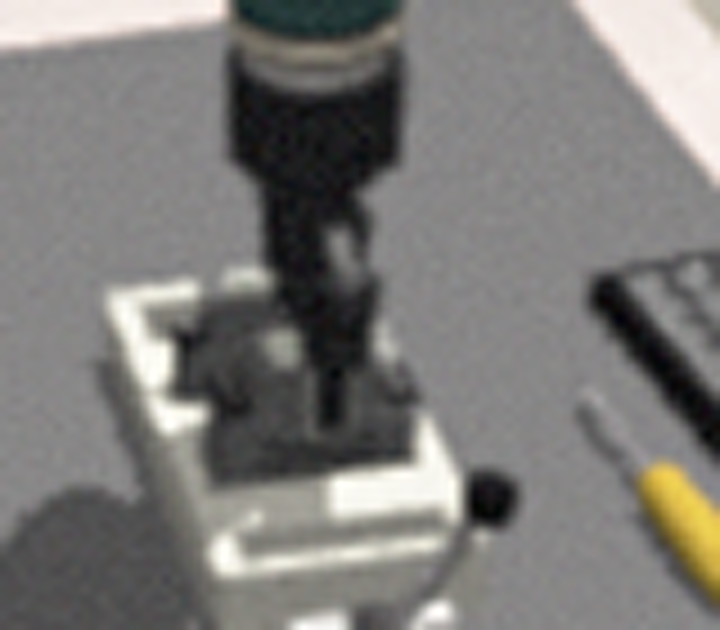

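```bash
python3 -m creep '[[0,0,-0.2,0,0,0],[0,0,-0.2,0,0,0],[0,0,-0.2,0,0,0],[0,0,-1,0,0,0],[0,0,-4,0,0,0],[0,0,-8,0,0,0],[0,0,-12,0,0,0],[0,0,-12,0,0,0]]' 0.6
python3 go.py .4144 -.0566 .16 105
python3 - <<'E'
from h import *
snap('side','s17',(220,120,300,190),9)
E
```

```text
t: 30.05
tool_pos: [0.6051, 0.1589, 0.1766]
ee_rot: [[-0.998, 0.056, 0.006], [0.056, 0.998, 0.002], [-0.006, 0.002, -1.0]]
contact_force: [0.2, -0.2, -1.0]
opening: 0.598
t 30.1 p [0.6051 0.1589 0.1766] yaw 176.8 zax [ 0.006  0.002 -1.   ] F [ 0.2 -0.2 -1. ] op 0.60
q [ 0.42  0.79 -1.11  1.67  0.76  1.18  0.63]
shift cm [ 17.85 -22.58   1.51] turn [0.0055 0.0034 1.2533]
```

View pics/s17.png

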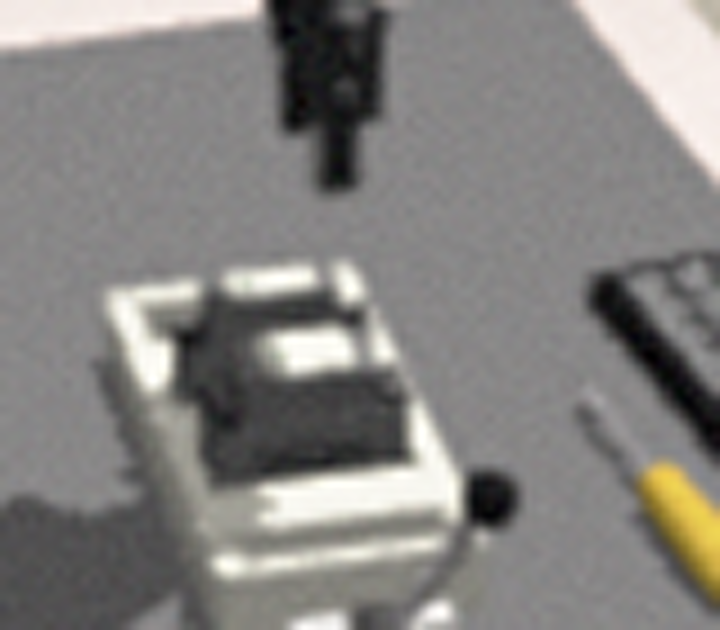

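```bash
python3 -m creep '[[2,-4,0,0,0,0.18],[5,-8,0,0,0,0.36],[8,-12,0,0,0,0.54],[11,-16,0,0,0,0.72],[14,-19,0,0,0,0.9],[17.8,-22.4,0,0,0,1.08],[17.8,-22.4,1,0,0,1.253],[17.8,-22.4,1.5,0,0,1.253]]' 0.7
python3 go.py .4139 -.0546 .12 105
```

```text
t: 31.1
tool_pos: [0.4124, -0.0571, 0.1572]
ee_rot: [[-0.259, 0.966, -0.001], [0.966, 0.259, -0.001], [-0.0, -0.001, -1.0]]
contact_force: [-0.2, 0.3, 1.2]
opening: 0.698
t 31.1 p [ 0.4124 -0.0571  0.1572] yaw 105.0 zax [-0.001 -0.001 -1.   ] F [-0.2  0.3  1.2] op 0.70
q [ 0.96  0.37 -1.04  2.16  0.44  0.83 -0.09]
shift cm [0.21 0.21 3.72] turn [-0.0014  0.0004 -0.    ]
```

```bash
python3 - <<'E'
from h import *
snap('side','s18',(180,130,280,220),6.5); snap('top','t18',(200,170,330,270),6)
E
```

```text
(no output)
```

View pics/t18.png

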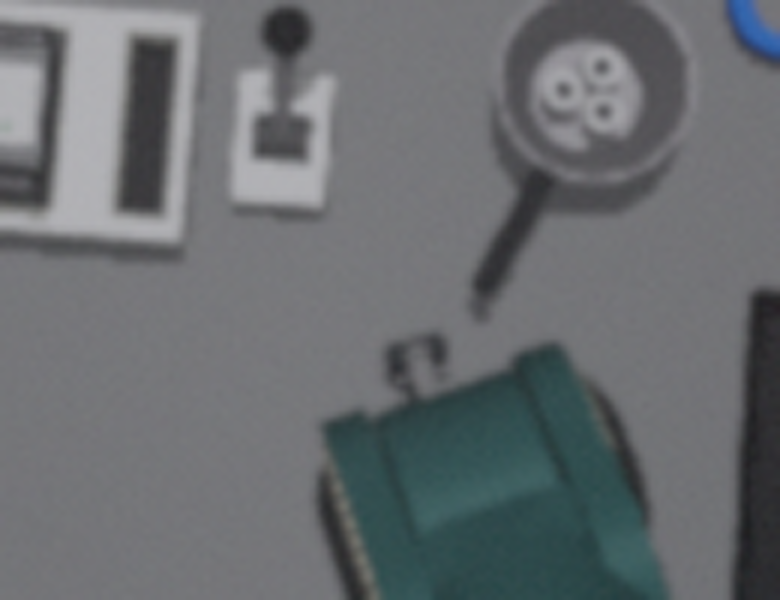

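Cup unmoved so far: its rim centre is at (597,90) in the crop. I'll lower onto the third module.

```bash
python3 -m creep '[[0.2,0.2,1.5,0,0,0],[0.2,0.2,3,0,0,0],[0.2,0.2,5,0,0,0],[0.2,0.2,7,0,0,0],[0.2,0.2,9,0,0,0],[0.2,0.2,10.5,0,0,0],[0.2,0.2,11,0,0,0],[0.2,0.2,11,0,0,0]]' 
python3 go.py .4139 -.0546 .047 105
python3 - <<'E'
from h import *
snap('side','s19',(180,130,280,220),6.5)
E
```

```text
t: 32.2
tool_pos: [0.4147, -0.0531, 0.0476]
ee_rot: [[-0.261, 0.965, -0.001], [0.965, 0.261, 0.001], [0.001, -0.001, -1.0]]
contact_force: [-0.2, -0.3, 0.5]
opening: 0.703
t 32.2 p [ 0.4147 -0.0531  0.0476] yaw 105.1 zax [-0.001  0.001 -1.   ] F [-0.2 -0.3  0.5] op 0.70
q [ 0.73  0.56 -0.8   2.23  0.72  0.62 -0.34]
shift cm [-0.13 -0.12  0.06] turn [-0.0006 -0.0008  0.0018]
```

View pics/s19.png

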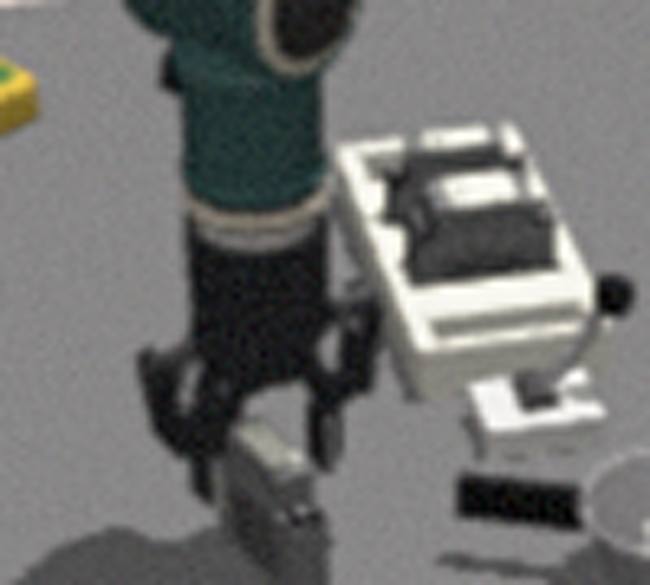

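```bash
python3 -m creep '[[-0.13,-0.1,0.05,0,0,0],[-0.13,-0.1,0.05,0,0,0],[-0.13,-0.1,0.05,0,0,0],[-0.13,-0.1,0.05,0,0,0],[-0.13,-0.1,0.05,0,0,0],[-0.13,-0.1,0.05,0,0,0],[-0.13,-0.1,-2,0,0,0],[-0.13,-0.1,-4,0,0,0]]' 0
python3 go.py .5953 .0935 .13 176.8
```

```text
t: 33.25
tool_pos: [0.4137, -0.0551, 0.0881]
ee_rot: [[-0.259, 0.966, -0.001], [0.966, 0.259, 0.0], [0.001, -0.001, -1.0]]
contact_force: [0.1, -0.7, -1.3]
opening: 0.247
t 33.2 p [ 0.4137 -0.0551  0.0881] yaw 105.0 zax [-0.001  0.    -1.   ] F [ 0.1 -0.7 -1.3] op 0.25
q [ 0.82  0.49 -0.9   2.21  0.61  0.7  -0.25]
shift cm [ 9.64 21.39 -4.2 ] turn [-2.0000e-04 -1.0000e-03 -1.2527e+00]
```

```bash
python3 -m creep '[[0,0,-5,0,0,-0.18],[1,4,-6,0,0,-0.36],[2.5,8,-6,0,0,-0.54],[4,12,-6,0,0,-0.72],[6,16,-6,0,0,-0.9],[8,19,-6,0,0,-1.08],[9.6,21.4,-6,0,0,-1.252],[9.6,21.4,-6,0,0,-1.252]]'
python3 go.py .5953 .0935 .1 176.8
```

```text
t: 34.25
tool_pos: [0.5962, 0.0952, 0.1472]
ee_rot: [[-0.999, 0.054, -0.001], [0.054, 0.999, 0.002], [0.001, 0.002, -1.0]]
contact_force: [0.4, -0.9, -0.6]
opening: 0.247
t 34.2 p [0.5962 0.0952 0.1472] yaw 176.9 zax [-0.001  0.002 -1.   ] F [ 0.4 -0.9 -0.6] op 0.25
q [ 0.54  0.81 -1.12  1.74  0.81  1.13  0.68]
shift cm [ 0.07 -0.19  4.72] turn [ 0.0024 -0.001   0.0015]
```

```bash
python3 -m creep '[[0,0,1.5,0,0,0],[0,-0.1,3,0,0,0],[0,-0.15,4.5,0,0,0],[0,-0.15,5,0,0,0],[0,-0.15,5.5,0,0,0],[0,-0.15,5.7,0,0,0],[0,-0.15,5.7,0,0,0],[0,-0.15,5.7,0,0,0]]'
python3 go.py .5953 .0935 .09 176.8
python3 - <<'E'
from h import *
snap('side','s20',(225,130,295,190),10)
p=np.array(robot.get_obs()['tool_pos']);
ex=np.array([.9984,-.0558]);ey=np.array([.0558,.9984])
f=lambda q,z:((proj('side',[*q,z])-[225,130]+.5)*10-.5).round(0)
for s in(-1,1): print('mod bottom pred',f(p[:2]+ex*.045*s-ey*.011,p[2]-.047))
m=np.array([.5947,.0934])
for s in(-1,1): print('slot -y edge pred',f(m+ex*.047*s-ey*.013,.036))
E
```

```text
t: 35.25
tool_pos: [0.5961, 0.0915, 0.0912]
ee_rot: [[-0.998, 0.057, 0.001], [0.057, 0.998, 0.0], [-0.001, 0.0, -1.0]]
contact_force: [0.2, 0.3, -0.9]
opening: 0.245
t 35.2 p [0.5961 0.0915 0.0912] yaw 176.7 zax [ 0.001  0.    -1.   ] F [ 0.2  0.3 -0.9] op 0.24
q [ 0.51  0.87 -1.06  1.77  0.88  1.05  0.64]
shift cm [0.09 0.19 0.12] turn [ 0.0001  0.0006 -0.001 ]
mod bottom pred [224. 505.]
mod bottom pred [451. 475.]
slot -y edge pred [216. 524.]
slot -y edge pred [452. 493.]
```

View pics/s20.png

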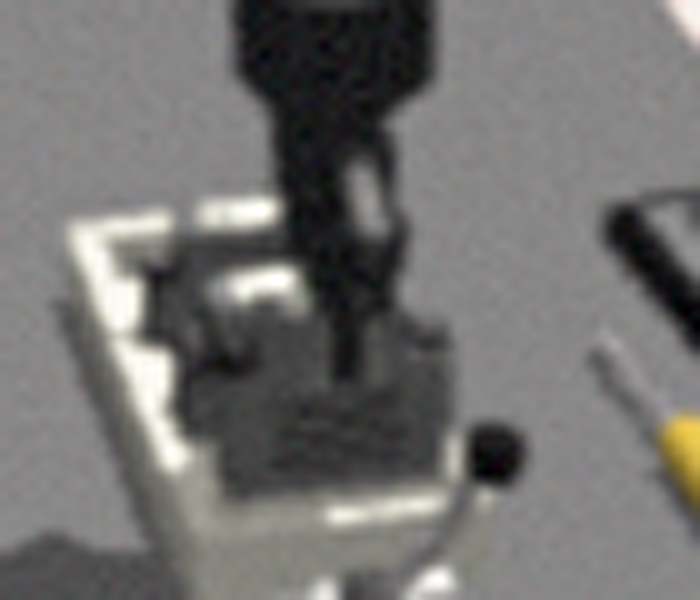

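```bash
python3 -m creep '[[0.06,0.1,0,0,0,0],[0.06,0.19,0,0,0,0],[0.06,0.19,0.3,0,0,0],[0.06,0.19,0.6,0,0,0],[0.06,0.19,0.9,0,0,0],[0.06,0.19,1.2,0,0,0],[0.06,0.19,1.5,0,0,0],[0.06,0.19,1.5,0,0,0]]'
python3 go.py .5953 .0935 .055 176.8
```

```text
t: 36.3
tool_pos: [0.5952, 0.0933, 0.0755]
ee_rot: [[-0.998, 0.057, -0.0], [0.057, 0.998, -0.0], [0.0, -0.0, -1.0]]
contact_force: [-0.5, 0.0, -1.1]
opening: 0.248
t 36.3 p [0.5952 0.0933 0.0755] yaw 176.7 zax [-0. -0. -1.] F [-0.5  0.  -1.1] op 0.25
q [ 0.5   0.89 -1.04  1.78  0.9   1.03  0.62]
shift cm [-0.01  0.02  2.05] turn [-0.0001 -0.0005 -0.001 ]
```

```bash
python3 -m creep '[[0,0,0.3,0,0,0],[0,0,0.6,0,0,0],[0,0,0.9,0,0,0],[0,0,1.2,0,0,0],[0,0,1.5,0,0,0],[0,0,1.8,0,0,0],[0,0,2.1,0,0,0],[0,0,2.1,0,0,0]]'
python3 go.py .5953 .0935 .055 176.8
```

```text
t: 37.3
tool_pos: [0.5953, 0.0935, 0.0558]
ee_rot: [[-0.998, 0.057, 0.0], [0.057, 0.998, -0.001], [-0.0, -0.001, -1.0]]
contact_force: [-2.2, -1.8, 5.4]
opening: 0.246
t 37.3 p [0.5953 0.0935 0.0558] yaw 176.8 zax [ 0.    -0.001 -1.   ] F [-2.2 -1.8  5.4] op 0.25
q [ 0.49  0.91 -1.02  1.79  0.92  1.01  0.6 ]
shift cm [ 0.   -0.    0.08] turn [-0.0008  0.0002 -0.0008]
```

```bash
python3 -m creep '[[0,0,0.1,0,0,0],[0,0,0.1,0,0,0],[0,0,0.1,0,0,0],[0,0,0.1,0,0,0],[0,0,0.1,0,0,0],[0,0,0.1,0,0,0],[0,0,0.1,0,0,0],[0,0,0.1,0,0,0]]'
python3 go.py; python3 -m creep '[[0,0,0,0,0,0],[0,0,0,0,0,0],[0,0,0,0,0,0],[0,0,-1,0,0,0],[0,0,-4,0,0,0],[0,0,-8,0,0,0],[0,0,-13,0,0,0],[0,0,-13,0,0,0]]' 0.4
python3 go.py .68 .018 .17 176.8
python3 - <<'E'
from h import *
snap('side','s21',(220,120,300,190),9)
E
```

```text
t: 38.3
tool_pos: [0.5953, 0.0936, 0.0558]
ee_rot: [[-0.998, 0.057, 0.001], [0.057, 0.998, -0.001], [-0.001, -0.001, -1.0]]
contact_force: [-5.6, -1.4, 12.8]
opening: 0.248
t 38.3 p [0.5953 0.0936 0.0558] yaw 176.8 zax [ 0.001 -0.001 -1.   ] F [-5.6 -1.4 12.8] op 0.25
q [ 0.49  0.91 -1.02  1.79  0.92  1.01  0.6 ]
t: 39.3
tool_pos: [0.5974, 0.0948, 0.1885]
ee_rot: [[-0.998, 0.057, 0.007], [0.057, 0.998, 0.002], [-0.007, 0.002, -1.0]]
contact_force: [0.2, 0.2, -0.2]
opening: 0.4
t 39.3 p [0.5974 0.0948 0.1885] yaw 176.8 zax [ 0.007  0.002 -1.   ] F [ 0.2  0.2 -0.2] op 0.40
q [ 0.57  0.77 -1.16  1.71  0.76  1.18  0.71]
shift cm [-8.67 -7.2   1.9 ] turn [ 0.002   0.0072 -0.0008]
```

View pics/s21.png

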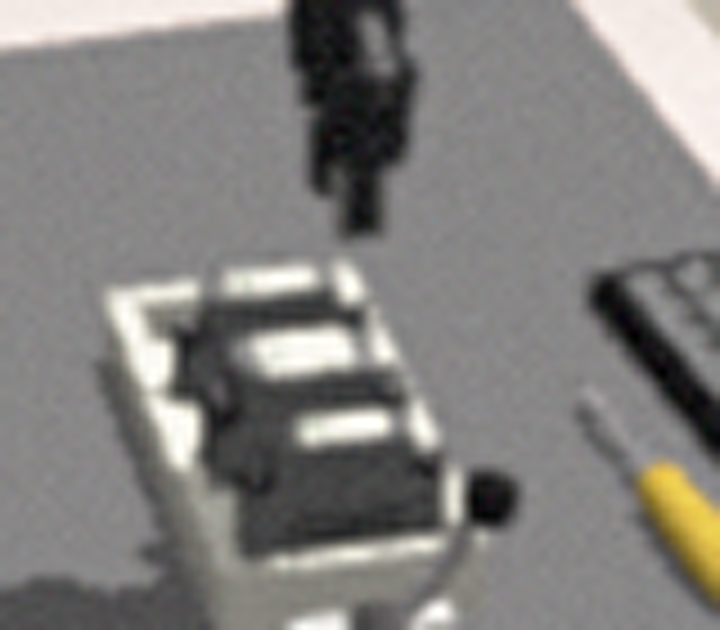

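```bash
python3 -m creep '[[-3,-2.4,0,0,0,0],[-6,-4.8,0,0,0,0],[-9.3,-7.2,0,0,0,0],[-9.3,-7.2,0,0,0,0],[-9.3,-7.2,3,0,0,0],[-9.3,-7.2,6,0,0,0],[-9.3,-7.2,9,0,0,0],[-9.3,-7.2,11.6,0,0,0]]' 0
python3 go.py .685 .018 .07 176.8 .57 .0245 .07 176.8
```

```text
t: 40.35
tool_pos: [0.6828, 0.0169, 0.0659]
ee_rot: [[-0.998, 0.055, -0.002], [0.055, 0.998, 0.0], [0.002, -0.0, -1.0]]
contact_force: [0.1, -0.6, 0.5]
opening: -0.002
t 40.4 p [0.6828 0.0169 0.0659] yaw 176.8 zax [-0.002  0.    -1.   ] F [ 0.1 -0.6  0.5] op -0.00
q [ 0.55  0.99 -1.01  1.57  0.91  1.11  0.82]
shift cm [-0.21  0.12 -0.41] turn [-0.     -0.002   0.0004]
shift cm [11.31  0.13 -0.39] turn [-0.     -0.002   0.0004]
```

```bash
python3 -m creep '[[1.5,0.1,-0.2,0,0,0],[3,0.1,-0.4,0,0,0],[4.3,0.1,-0.4,0,0,0],[5.6,0.1,-0.4,0,0,0],[6.9,0.1,-0.4,0,0,0],[8.2,0.1,-0.4,0,0,0],[9.3,0.1,-0.4,0,0,0],[10.2,0.1,-0.4,0,0,0]]' 
python3 go.py .57 .0245 .07 176.8;python3 -m creep '[[0.3,0,0,0,0,0],[0.6,0,0,0,0,0],[0.9,0,0,0,0,0],[1.1,0,0,0,0,0],[1.3,0,0,0,0,0],[1.5,0,0,0,0,0],[1.5,0,0,0,0,0],[1.5,0,0,0,0,0]]' 
python3 go.py .57 .0245 .07 176.8
python3 - <<'E'
from h import *
snap('side','s22',(195,130,300,235),5.6)
E
```

```text
t: 41.35
tool_pos: [0.5816, 0.0228, 0.0717]
ee_rot: [[-0.998, 0.057, -0.0], [0.057, 0.998, -0.0], [0.0, -0.0, -1.0]]
contact_force: [1.3, 0.5, 0.2]
opening: 0.004
t 41.4 p [0.5816 0.0228 0.0717] yaw 176.7 zax [-0. -0. -1.] F [1.3 0.5 0.2] op 0.00
q [ 0.64  0.88 -1.05  1.83  0.91  1.01  0.71]
shift cm [1.17 0.1  0.17] turn [-0.0003 -0.0001 -0.0011]
t: 42.35
tool_pos: [0.5712, 0.0235, 0.0731]
ee_rot: [[-0.998, 0.058, 0.008], [0.058, 0.998, 0.001], [-0.007, 0.001, -1.0]]
contact_force: [9.6, -1.0, -0.7]
opening: 0.002
t 42.4 p [0.5712 0.0235 0.0731] yaw 176.7 zax [ 0.008  0.001 -1.   ] F [ 9.6 -1.  -0.7] op 0.00
q [ 0.65  0.86 -1.06  1.86  0.91  0.99  0.69]
shift cm [0.13 0.09 0.31] turn [ 0.0012  0.0075 -0.002 ]
```

View pics/s22.png

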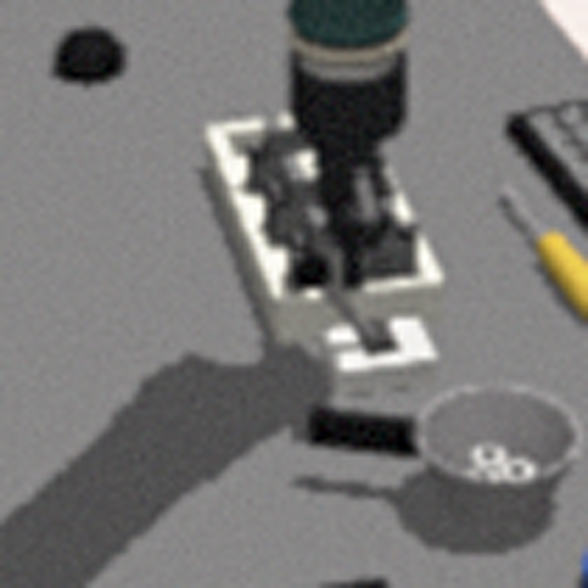

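```bash
python3 -m creep '[[-0.5,0,0,0,0,0],[-3,0,0,0,0,0],[-4,0,-3,0,0,0],[-4,0,-8,0,0,0],[-4,0,-13,0,0,0],[-4,0,-13,0,0,0],[-4,0,-13,0,0,0],[-4,0,-13,0,0,0]]' 
python3 go.py; wc -l log.jsonl
python3 - <<'E'
from h import *
snap('top','t23',None,1.5);re('top','t23b',(115,155,265,265),5)
import json
from scipy.optimize import least_squares
from scipy.spatial.transform import Rotation as Ro
L=[json.loads(l) for l in open('log.jsonl')]
Q=np.array([l[0] for l in L]);P=np.array([l[1] for l in L]);RR=np.array([l[2] for l in L])
# chain: fixed offset + joint rot, all z/y axes
def fk(q,par):
    s=par[:7];tr=par[7:31].reshape(8,3);
    T=np.eye(4)
    return None
ax=['z','y','z','y','z','y','z']
def FK(q,x):
    # x: signs fixed in sg, lengths: per-joint translation 8x3, zero offsets 7
    R=np.eye(3);p=np.zeros(3)
    for i in range(7):
        p=p+R@x[3*i:3*i+3]
        R=R@Ro.from_euler(ax[i],sg[i]*q[i]+x[24+i]).as_matrix()
    p=p+R@x[21:24]
    return p,R@Rt
import itertools
Rt=np.eye(3)
best=None
def res(x):
    r=[]
    for q,P_,R_ in zip(Q,P,RR):
        p,R=FK(q,x); r+=list(p-P_)+list((.3*Ro.from_matrix(R.T@R_).as_rotvec()))
    return np.array(r+list(1e-4*(x-x0)))
x0=np.zeros(31); x0[2]=.3; x0[8]=.4;x0[11+3]=.35;x0[23]=.2
for sg in itertools.product([1,-1],repeat=7):
    if sg[1]<0 : continue
    for z0 in (0,):
        try: s=least_squares(res,x0,max_nfev=12)
        except Exception: continue
        if best is None or s.cost<best[0]: best=(s.cost,sg,s.x); print(s.cost,sg)
sg=best[1]; s=least_squares(res,best[2],max_nfev=300); print(s.cost,np.round(s.x,3)); np.savez('kin.npz',x=s.x,sg=sg)
E
```

```text
t: 43.4
tool_pos: [0.6063, 0.0213, 0.2002]
ee_rot: [[-0.998, 0.057, -0.003], [0.057, 0.998, -0.0], [0.003, -0.0, -1.0]]
contact_force: [-0.3, -0.1, -0.6]
opening: 0.003
t 43.4 p [0.6063 0.0213 0.2002] yaw 176.8 zax [-0.003 -0.    -1.   ] F [-0.3 -0.1 -0.6] op 0.00
q [ 0.69  0.77 -1.18  1.69  0.75  1.22  0.84]
44 log.jsonl
2.7477272445587597 (1, 1, 1, 1, 1, 1, 1)
0.9806259653151991 (1, 1, 1, 1, 1, 1, -1)
0.8063527963264056 (1, 1, 1, 1, -1, -1, -1)
0.7441541500167125 (1, 1, -1, 1, 1, 1, -1)
0.6726808096566033 (1, 1, -1, 1, -1, 1, -1)
0.36277219100261177 (-1, 1, 1, 1, 1, 1, -1)
0.35497375763364647 (-1, 1, 1, 1, 1, -1, -1)
0.3032278475225549 (-1, 1, 1, 1, -1, 1, -1)
0.19969285975584136 (-1, 1, 1, 1, -1, -1, -1)
0.06267215155599867 (-1, 1, -1, 1, 1, 1, -1)
1.2445116127665182e-08 (-1, 1, -1, 1, -1, 1, -1)
1.2445116127665182e-08 [-0.     0.     0.303 -0.    -0.014  0.003  0.    -0.014  0.46   0.
 -0.002  0.06   0.    -0.002  0.411 -0.    -0.     0.061  0.    -0.
  0.057 -0.     0.     0.257 -0.    -0.     0.    -0.     0.     0.
  1.571]
```

View pics/t23.png

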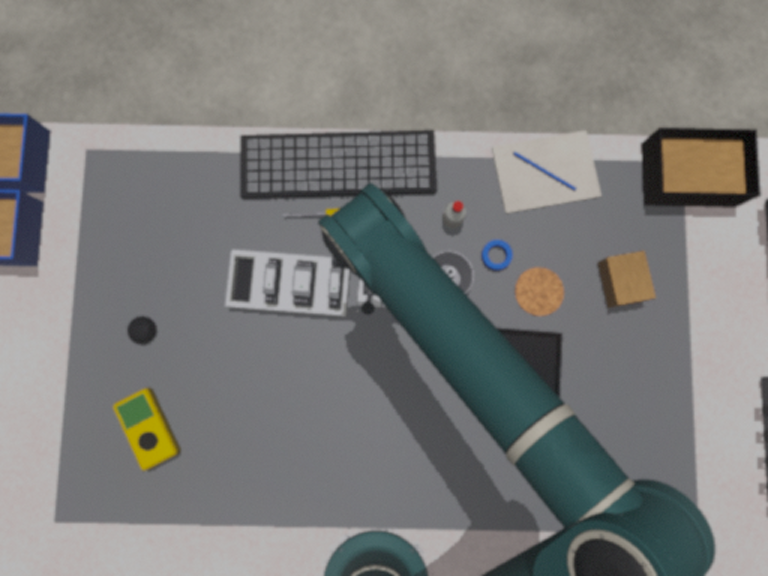

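View pics/t23b.png

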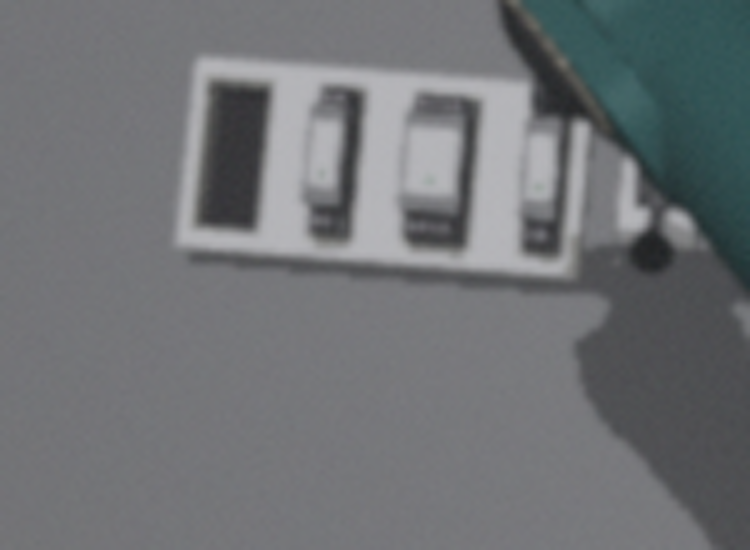

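```bash
cat > kin.py <<'E'
import numpy as np
from scipy.optimize import least_squares
from scipy.spatial.transform import Rotation as Ro
k=np.load('kin.npz');X=k['x'];SG=k['sg'];ax=['z','y','z','y','z','y','z']
LO=np.array([-2.53,-.31,-1.57,.28,-1.29,.15,-2.92]);HI=np.array([2.53,2.02,1.55,2.44,4.43,1.84,2.92])
def FK(q,pts=False):
    R=np.eye(3);p=np.zeros(3);L=[]
    for i in range(7):
        p=p+R@X[3*i:3*i+3];L.append(p)
        R=R@Ro.from_euler(ax[i],SG[i]*q[i]+X[24+i]).as_matrix()
    p=p+R@X[21:24]
    return (p,R,np.array(L)) if pts else (p,R)
def IK(p,R,q0,w=1e-3):
    def f(q):
        a,B=FK(q); return np.r_[a-p,.3*Ro.from_matrix(B.T@R).as_rotvec(),w*(q-q0)]
    s=least_squares(f,np.clip(q0,LO+.01,HI-.01),bounds=(LO,HI))
    a,B=FK(s.x); return s.x,np.linalg.norm(a-p)+.3*np.linalg.norm(Ro.from_matrix(B.T@R).as_rotvec())
def cup2tool(c,Rc,s,h=.028): # cup origin & rot -> tool pose
    return c+Rc@np.array([-.098,0,h]), np.column_stack([s*Rc[:,0],-s*Rc[:,1],-Rc[:,2]])
E
cat > plan.py <<'E'
from kin import *
rng=np.random.default_rng(0)
tray=np.array([.428,-.29]); up=np.array([0,0,1.])
out=[]
for psi in range(0,360,30):
  d=np.array([np.cos(np.radians(psi)),np.sin(np.radians(psi)),0])
  for side in(1,-1):
    phi=np.radians(100)
    cz=d*np.sin(phi)+up*np.cos(phi); cx=side*np.cross(d,up); cy=np.cross(cz,cx)
    Rc=np.column_stack([cx,cy,cz])
    rim=np.r_[tray-.02*d[:2],0]; c=rim-cz*.056; 
    G=c+Rc@np.array([-.098,0,.043]); c[2]+=.12-G[2]
    for s in(1,-1):
      p,R=cup2tool(c,Rc,s); best=None
      for t in range(12):
        q0=rng.uniform(LO,HI)
        q,e=IK(p,R,q0,1e-5)
        if e<3e-3:
          _,_,L=FK(q,True); m=np.min(np.minimum(q-LO,HI-q)); zmin=L[2:].min(0)[2] if 0 else L[3:,2].min()
          sc=min(m,.5)+min(zmin-.1,.1)
          if best is None or sc>best[0]: best=(sc,m,zmin,q)
      if best: out.append((best[0],psi,side,s,best[1],best[2],best[3]))
out.sort(key=lambda o:-o[0])
for o in out: print(o[1:4],'marg %.2f zmin %.2f'%o[4:6],o[6].round(2))
E
python3 plan.py
```

```text
(240, -1, -1) marg 0.52 zmin 0.07 [ 1.81  1.45 -0.89  1.89 -0.44  1.24  2.4 ]
(90, -1, 1) marg 0.50 zmin 0.07 [-0.55  1.29  0.65  1.94  1.21  1.15  0.19]
(60, -1, 1) marg 0.51 zmin 0.07 [-0.42  1.39  0.78  1.64  0.71  1.33  0.67]
(60, -1, -1) marg 0.50 zmin 0.07 [-0.46  1.43  0.85  1.64  0.65  1.29 -2.42]
(240, -1, 1) marg 0.44 zmin 0.07 [ 1.59  1.26 -0.61  1.9  -0.7   1.4  -0.46]
(60, 1, -1) marg 0.38 zmin 0.07 [-0.68  1.36  0.73  2.06  0.57  1.19  0.49]
(240, 1, 1) marg 0.38 zmin 0.07 [ 1.39  1.37 -0.71  1.48 -0.77  1.46  2.42]
(60, 1, 1) marg 0.37 zmin 0.07 [-0.87  1.57  0.95  2.07  0.28  1.05 -2.34]
(210, 1, 1) marg 0.30 zmin 0.07 [ 1.76  1.48 -0.94  1.77 -0.87  0.95  2.62]
(240, 1, -1) marg 0.29 zmin 0.07 [ 1.29  1.3  -0.55  1.49 -0.91  1.55 -0.62]
(210, 1, -1) marg 0.23 zmin 0.07 [ 1.66  1.37 -0.79  1.78 -1.06  1.08 -0.41]
(30, 1, -1) marg 0.22 zmin 0.07 [-0.57  1.45  0.87  1.75  0.2   1.62  0.86]
(120, -1, 1) marg 0.22 zmin 0.07 [-0.27  1.15  0.23  2.22  1.91  1.62 -0.28]
(90, -1, -1) marg 0.21 zmin 0.07 [-0.8   1.57  0.98  1.95  0.83  0.79 -2.71]
(30, 1, 1) marg 0.18 zmin 0.0
[... 876 characters left out ...]
6  1.8  -0.72]
(180, -1, -1) marg 0.04 zmin 0.07 [ 1.54  1.47 -0.65  2.4   4.31  1.29 -2.34]
(180, -1, 1) marg 0.03 zmin 0.07 [ 1.28  1.33 -0.45  2.41  4.25  1.59  0.69]
(150, 1, 1) marg 0.02 zmin 0.07 [-0.3   2.    0.92  2.42  2.21  1.77  1.59]
(210, -1, -1) marg 0.01 zmin 0.07 [ 2.25  2.01 -1.2   2.18  0.17  0.54  1.93]
(180, 1, -1) marg 0.01 zmin 0.07 [1.04 1.11 0.05 2.13 4.22 1.83 0.07]
(150, 1, -1) marg 0.01 zmin 0.07 [ 1.36  1.26 -0.4   2.36  3.89  1.83  0.59]
(180, 1, 1) marg 0.00 zmin 0.07 [ 2.2   1.99 -1.26  2.07 -0.84  0.23  2.92]
(120, 1, -1) marg 0.00 zmin 0.07 [ 1.76  2.02 -0.97  2.41  4.05  1.84  1.6 ]
(150, -1, 1) marg 0.00 zmin 0.07 [ 1.27  1.72 -0.87  2.38  3.88  1.84  1.27]
```

```bash
cat > sim.py <<'E'
from kin import *
import sys,json
q0=np.array(json.loads(open('log.jsonl').read().strip().split('\n')[-1])[0])
tray=np.array([.428,-.29]); up=np.array([0,0,1.])
def Rz(a): return Ro.from_euler('z',a).as_matrix()
def cupR(h,phi): # heading of cup x (rad); roll about own x by phi
    return Rz(h)@Ro.from_euler('x',phi).as_matrix()
def run(s,psi,side,verbose=False,zax=.12,off=-.02):
    q=q0.copy(); worst=9;out=[]
    h0=np.radians(-27.9); hp=np.radians(psi-90*side)
    hp=h0+(hp-h0+np.pi)%(2*np.pi)-np.pi
    d=np.array([np.cos(np.radians(psi)),np.sin(np.radians(psi)),0])
    # sign of roll so that cup z tilts to d
    sg=1 if np.dot(Rz(hp)@np.array([0,-1,0]),d)>0 else -1
    c0=np.array([.6185,-.1356,0]);key=[(c0+[0,0,.12],h0,0),(c0,h0,0),(c0+[0,0,.15],h0,0)]
    def pour(phi,z):
        Rc=cupR(hp,sg*phi); rim=np.r_[tray+off*d[:2],0]; c=rim-Rc[:,2]*.056; G=c+Rc@np.array([-.098,0,.043]); c[2]+=z-G[2]; return (c,hp,sg*phi)
    key+=[pour(0,.2),pour(.8,.16),pour(1.3,.14),pour(1.57,zax),pour(1.75,zax+.03),pour(1.57,.16),pour(.8,.18),pour(0,.2)]
    hc=np.radians(-72); cc=np.array([.5972,-.3328,.12]); key+=[(cc,hc,0),(cc-[0,0,.115],hc,0)]
    prev=None
    for n,(c,h,phi) in enumerate(key):
        m=1 if prev is None else 6
        for i in range(1,m+1):
            f=i/m
            if prev is None: cc_,hh,pp=c,h,phi
            else: cc_=prev[0]+f*(c-prev[0]);hh=prev[1]+f*(h-prev[1]);pp=prev[2]+f*(phi-prev[2])
            p,R=cup2tool(cc_,cupR(hh,pp),s)
            q,e=IK(p,R,q,1e-3); _,_,L=FK(q,True); m_=np.min(np.minimum(q-LO,HI-q))
            worst=min(worst,m_-20*max(0,e-.003))
        out.append((n,q.round(2),round(m_,2),round(e,4),L[3:,2].min().round(2)))
        prev=(c,h,phi)
    if verbose:
        for o in out: print(*o)
    return worst
if __name__=='__main__':
    r=[]
    for s in(1,-1):
        for psi in range(0,360,30):
            for side in(1,-1): r.append((round(run(s,psi,side),3),s,psi,side))
    r.sort(reverse=True); print(r[:8]); run(*r[0][1:],verbose=True)
E
python3 sim.py
```

```text
[(np.float64(0.104), -1, 240, -1), (np.float64(0.094), -1, 270, -1), (np.float64(0.032), -1, 270, 1), (np.float64(0.0), -1, 210, -1), (np.float64(0.0), -1, 90, 1), (np.float64(0.0), -1, 60, 1), (np.float64(0.0), -1, 30, 1), (np.float64(-0.265), -1, 90, -1)]
0 [ 0.91  0.68 -1.09  1.9   0.71  1.02  0.59] 0.48 0.0 0.4
1 [ 0.8   0.83 -0.92  1.95  0.9   0.84  0.45] 0.49 0.0 0.28
2 [ 0.94  0.65 -1.13  1.87  0.67  1.07  0.62] 0.44 0.0 0.43
3 [ 1.6   0.5  -1.34  2.13  0.59  0.98  0.98] 0.23 0.0 0.44
4 [ 1.93  1.13 -1.42  2.09  0.4   0.92  1.4 ] 0.15 0.0 0.33
5 [ 2.01  1.56 -1.37  2.    0.28  1.03  1.63] 0.2 0.0 0.2
6 [ 2.04  1.78 -1.32  1.92  0.21  1.12  1.74] 0.24 0.0 0.12
7 [ 2.05  1.88 -1.35  1.91  0.13  1.17  1.76] 0.14 0.0 0.1
8 [ 2.04  1.74 -1.38  1.95  0.17  1.11  1.7 ] 0.19 0.0 0.16
9 [ 1.94  1.11 -1.46  2.08  0.37  0.94  1.39] 0.11 0.0 0.35
10 [ 1.61  0.51 -1.36  2.13  0.61  0.99  0.96] 0.21 0.0 0.44
11 [ 0.99  0.72 -0.93  1.72  0.65  1.05  0.15] 0.64 0.0 0.4
12 [ 0.92  0.85 -0.81  1.77  0.78  0.88  0.06] 0.67 0.0 0.29
```

```bash
python3 go.py .5319 -.0897 .16 152.1
```

```text
t 43.5 p [0.6065 0.0214 0.2004] yaw 176.8 zax [-0.003 -0.    -1.   ] F [-0.  -0.3 -0.3] op 0.01
q [ 0.69  0.77 -1.18  1.69  0.75  1.22  0.84]
shift cm [  6.8  -11.51   4.06] turn [-0.0008 -0.0026  0.4303]
```

```bash
python3 -m creep '[[1.5,-2.5,0,0,0,0.1],[3,-5,0,0,0,0.2],[4.5,-7.5,0,0,0,0.3],[6,-10,1,0,0,0.4],[6.8,-11.5,2,0,0,0.43],[6.8,-11.5,3,0,0,0.43],[6.8,-11.5,4,0,0,0.43],[6.8,-11.5,4,0,0,0.43]]' 0.45
python3 go.py .5319 -.0897 .029 152.1
python3 - <<'E'
from h import *
snap('side','s24',(220,150,320,250),6); snap('top','t24',(230,130,340,240),6)
E
```

```text
t: 44.45
tool_pos: [0.5328, -0.088, 0.161]
ee_rot: [[-0.885, 0.466, -0.001], [0.466, 0.885, 0.001], [0.002, 0.001, -1.0]]
contact_force: [0.2, -0.3, 0.7]
opening: 0.446
t 44.5 p [ 0.5328 -0.088   0.161 ] yaw 152.2 zax [-0.001  0.001 -1.   ] F [ 0.2 -0.3  0.7] op 0.45
q [ 0.93  0.67 -1.12  1.88  0.7   1.05  0.6 ]
shift cm [-0.02 -0.2  13.2 ] turn [ 0.0006 -0.0016  0.0026]
```

View pics/s24.png

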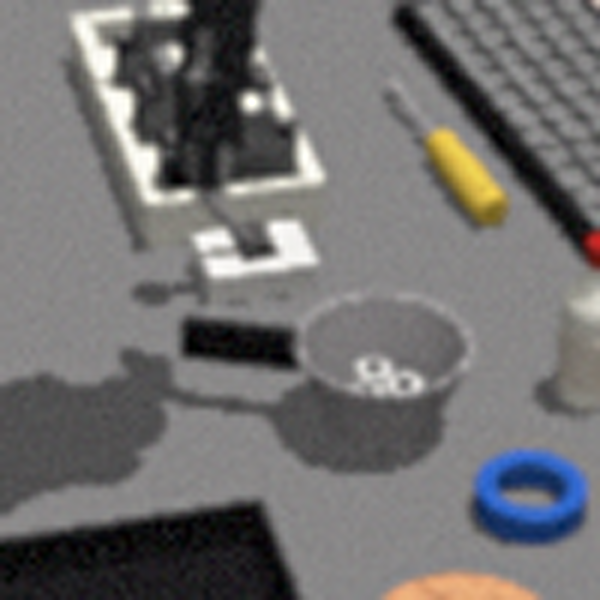

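View pics/t24.png

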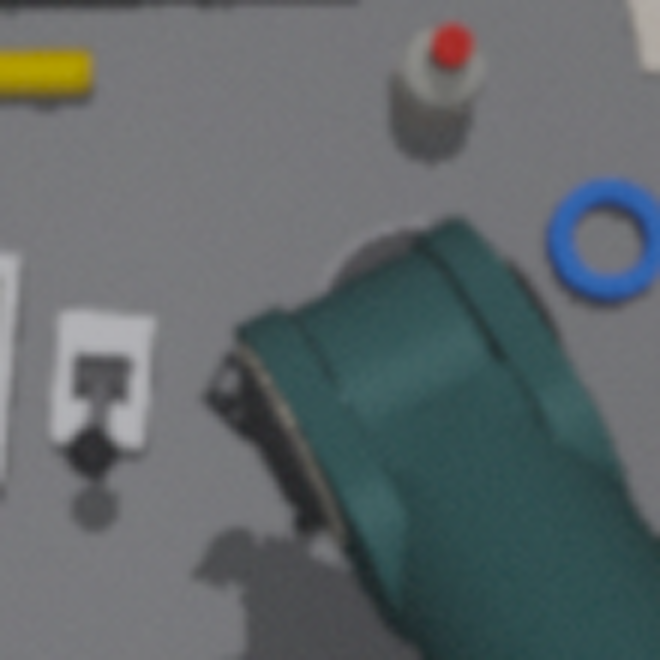

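```bash
python3 -m creep '[[0,-0.1,2,0,0,0],[0,-0.2,4,0,0,0],[0,-0.2,6,0,0,0],[0,-0.2,8,0,0,0],[0,-0.2,10,0,0,0],[0,-0.2,12,0,0,0],[0,-0.2,13.2,0,0,0],[0,-0.2,13.2,0,0,0]]'
python3 go.py .5319 -.0897 .029 152.1
python3 - <<'E'
from h import *
snap('side','s25',(220,150,320,250),6)
E
```

```text
t: 45.55
tool_pos: [0.5315, -0.0909, 0.029]
ee_rot: [[-0.884, 0.468, -0.001], [0.468, 0.884, 0.0], [0.001, -0.0, -1.0]]
contact_force: [-0.5, -0.3, 0.4]
opening: 0.454
t 45.5 p [ 0.5315 -0.0909  0.029 ] yaw 152.1 zax [-0.001  0.    -1.   ] F [-0.5 -0.3  0.4] op 0.45
q [ 0.81  0.83 -0.93  1.95  0.91  0.85  0.45]
shift cm [0.02 0.13 0.  ] turn [-0.0003 -0.0014  0.0004]
```

View pics/s25.png

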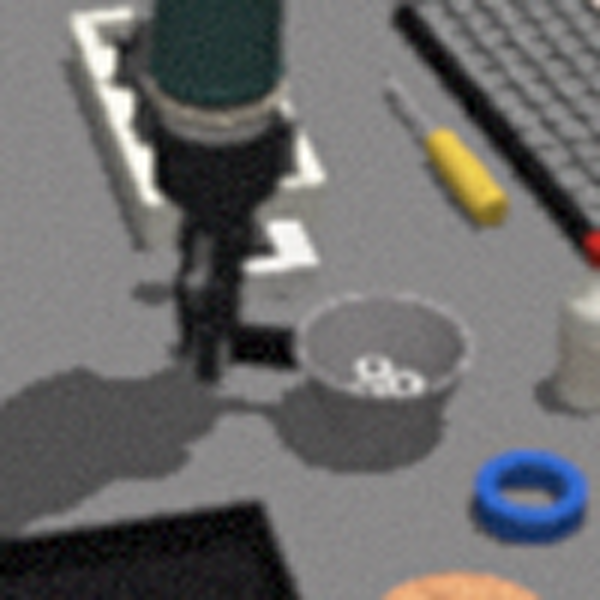

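```bash
python3 -m creep '[[0,0.1,0,0,0,0],[0,0.1,0,0,0,0],[0,0.1,0,0,0,0],[0,0.1,0,0,0,0],[0,0.1,0,0,0,0],[0,0.1,-1,0,0,0],[0,0.1,-2.5,0,0,0],[0,0.1,-4,0,0,0]]' 0
python3 go.py
python3 - <<'E'
from h import *
snap('side','s26',(220,150,320,250),6)
E
```

```text
t: 46.6
tool_pos: [0.532, -0.0905, 0.0707]
ee_rot: [[-0.884, 0.468, -0.001], [0.468, 0.884, -0.0], [0.001, -0.0, -1.0]]
contact_force: [0.1, -0.3, -2.5]
opening: 0.124
t 46.6 p [ 0.532  -0.0905  0.0707] yaw 152.1 zax [-0.001 -0.    -1.   ] F [ 0.1 -0.3 -2.5] op 0.12
q [ 0.84  0.78 -0.99  1.94  0.84  0.91  0.5 ]
```

View pics/s26.png

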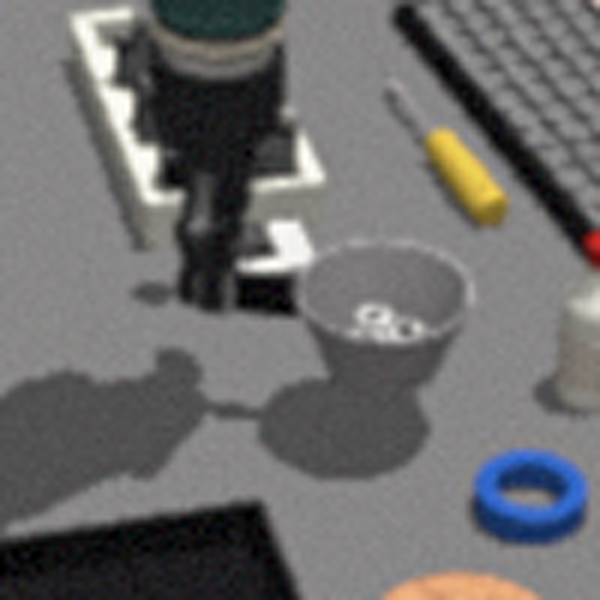

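```bash
cat > gop.py <<'E'
# args: phi(deg) z(of handle axis) [psi] ... -> shift/turn from the current pose
import sys,json
from kin import *
from sim import cupR,tray,Rz
from station import robot
def tgt(phi,z,psi=240,off=-.03,side=-1,s=-1,h=.0275):
    hp=np.radians(psi-90*side); d=np.array([np.cos(np.radians(psi)),np.sin(np.radians(psi)),0])
    sg=1 if np.dot(Rz(hp)@np.array([0,-1,0]),d)>0 else -1
    Rc=cupR(hp,sg*np.radians(phi)); rim=np.r_[tray+off*d[:2],0]; c=rim-Rc[:,2]*.056; G=c+Rc@np.array([-.098,0,.043]); c[2]+=z-G[2]
    return cup2tool(c,Rc,s,h)
o=robot.get_obs(); p=np.array(o['tool_pos']);R=np.array(o['ee_rot']);q=np.array(o['qpos'])
print('t %.1f'%o['t'],'p',p.round(4),'q',q.round(2),'F',np.round(o['contact_force'],1),'op %.2f'%o['opening'],'tilt %.1f'%np.degrees(np.arccos(-R[2,2])))
a=list(map(float,sys.argv[1:]))
for i in range(0,len(a),2):
    P,T=tgt(a[i],a[i+1]); q,e=IK(P,T,q)
    print(a[i:i+2],'shift',(R.T@(P-p)*100).round(2),'turn',Ro.from_matrix(R.T@T).as_rotvec().round(3),'P',P.round(3),'q',q.round(2),'e %.4f'%e)
E
python3 gop.py 0 .2 30 .19 60 .17 90 .13
```

```text
t 46.6 p [ 0.5334 -0.0903  0.0726] q [ 0.85  0.78 -0.99  1.94  0.84  0.91  0.5 ] F [ 1.1  1.  -1.7] op 0.13 tilt 0.1
[0.0, 0.2] shift [  9.63 -19.22 -11.22] turn [0.001 0.003 0.037] P [ 0.358 -0.215  0.185] q [ 1.61  0.58 -1.43  2.13  0.69  1.04  0.86] e 0.0000
[30.0, 0.19] shift [  9.58 -17.79 -10.43] turn [-0.523 -0.007  0.036] P [ 0.365 -0.203  0.177] q [ 1.87  0.97 -1.54  2.12  0.56  0.97  1.13] e 0.0000
[60.0, 0.17] shift [  9.54 -16.75  -8.99] turn [-1.046 -0.017  0.034] P [ 0.37  -0.194  0.162] q [ 1.98  1.42 -1.5   2.06  0.44  0.99  1.37] e 0.0000
[90.0, 0.13] shift [  9.54 -16.37  -5.77] turn [-1.57  -0.027  0.031] P [ 0.372 -0.19   0.13 ] q [ 2.05  1.87 -1.4   1.94  0.31  1.12  1.62] e 0.0000
```

```bash
python3 -m creep '[[0,0,-4,0,0,0],[0.5,-1,-8,0,0,0],[2,-4,-11.2,0,0,0.01],[4,-8,-11.2,0,0,0.02],[6,-12,-11.2,0,0,0.03],[8,-16,-11.2,0,0,0.037],[9.6,-19.2,-11.2,0,0,0.037],[9.6,-19.2,-11.2,0,0,0.037]]'
python3 gop.py 0 .2 30 .19 60 .17 90 .13
```

```text
t: 47.65
tool_pos: [0.3549, -0.2171, 0.1815]
ee_rot: [[-0.863, 0.505, -0.003], [0.505, 0.863, -0.001], [0.002, -0.003, -1.0]]
contact_force: [0.1, 0.2, -2.0]
opening: 0.127
t 47.6 p [ 0.3549 -0.2171  0.1815] q [ 1.58  0.49 -1.33  2.14  0.59  0.97  0.95] F [ 0.1  0.2 -2. ] op 0.13 tilt 0.2
[0.0, 0.2] shift [-0.17  0.34 -0.3 ] turn [-0.003 -0.002 -0.006] P [ 0.358 -0.215  0.185] q [ 1.58  0.49 -1.34  2.13  0.59  0.98  0.96] e 0.0000
[30.0, 0.19] shift [-0.17  1.77  0.49] turn [-0.526 -0.    -0.006] P [ 0.365 -0.203  0.177] q [ 1.87  0.88 -1.48  2.12  0.45  0.92  1.23] e 0.0000
[60.0, 0.17] shift [-0.16  2.81  1.92] turn [-1.05e+00  1.00e-03 -6.00e-03] P [ 0.37  -0.194  0.162] q [ 1.97  1.34 -1.44  2.06  0.34  0.96  1.47] e 0.0000
[90.0, 0.13] shift [-0.17  3.2   5.15] turn [-1.573  0.003 -0.006] P [ 0.372 -0.19   0.13 ] q [ 2.03  1.79 -1.35  1.95  0.22  1.1   1.71] e 0.0000
```

Cup is over the tray. I'll start the tilt, to 45° first.

```bash
python3 -m creep '[[0,0.5,0,-0.12,0,0],[0,0.9,0.1,-0.24,0,0],[0,1.3,0.3,-0.36,0,0],[-0.1,1.6,0.5,-0.48,0,0],[-0.2,1.9,0.7,-0.6,0,0],[-0.2,2.1,0.9,-0.7,0,0],[-0.2,2.3,1.1,-0.8,0,0],[-0.2,2.3,1.1,-0.8,0,0]]'
python3 gop.py 60 .16 75 .14 90 .12 100 .13
python3 - <<'E'
from h import *
snap('side','s27',(170,150,320,290),5); snap('top','t27',(260,170,420,290),5)
E
```

```text
t: 48.65
tool_pos: [0.3711, -0.1968, 0.17]
ee_rot: [[-0.865, 0.35, 0.36], [0.502, 0.601, 0.622], [0.002, 0.719, -0.695]]
contact_force: [0.9, -1.0, -2.7]
opening: 0.131
t 48.6 p [ 0.3711 -0.1968  0.17  ] q [ 1.92  1.1  -1.45  2.09  0.36  0.92  1.39] F [ 0.9 -1.  -2.7] op 0.13 tilt 46.0
[60.0, 0.16] shift [ 0.21 -1.11  1.41] turn [-0.245  0.001 -0.003] P [ 0.37  -0.194  0.152] q [ 1.96  1.32 -1.41  2.06  0.32  0.94  1.51] e 0.0000
[75.0, 0.14] shift [ 0.21 -2.08  2.74] turn [-0.507  0.001 -0.003] P [ 0.372 -0.191  0.136] q [ 2.    1.56 -1.36  2.01  0.27  1.    1.64] e 0.0000
[90.0, 0.12] shift [ 0.21 -3.16  3.92] turn [-0.769  0.001 -0.003] P [ 0.372 -0.19   0.12 ] q [ 2.03  1.78 -1.32  1.94  0.21  1.09  1.75] e 0.0000
[100.0, 0.13] shift [ 0.21 -2.28  3.01] turn [-0.943  0.002 -0.003] P [ 0.372 -0.191  0.133] q [ 2.04  1.89 -1.31  1.9   0.14  1.15  1.79] e 0.0000
```

View pics/s27.png

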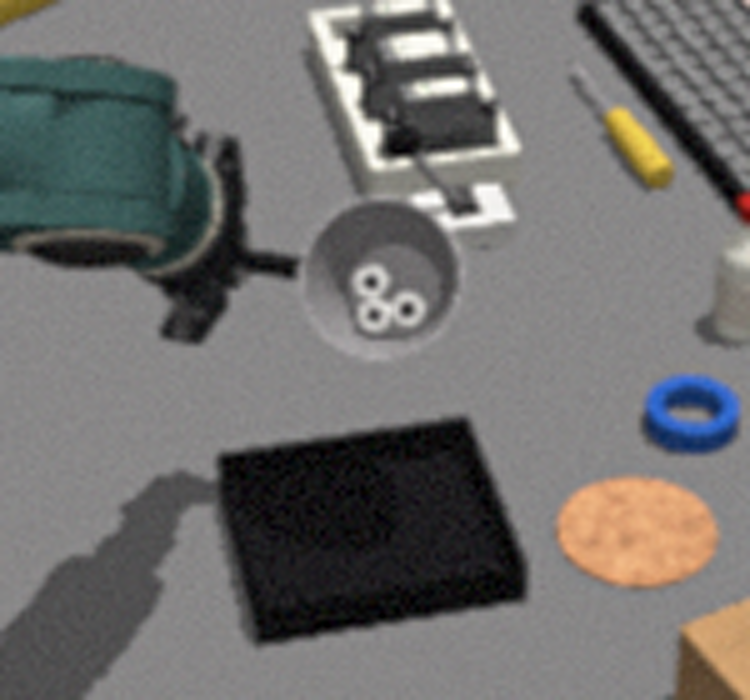

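View pics/t27.png

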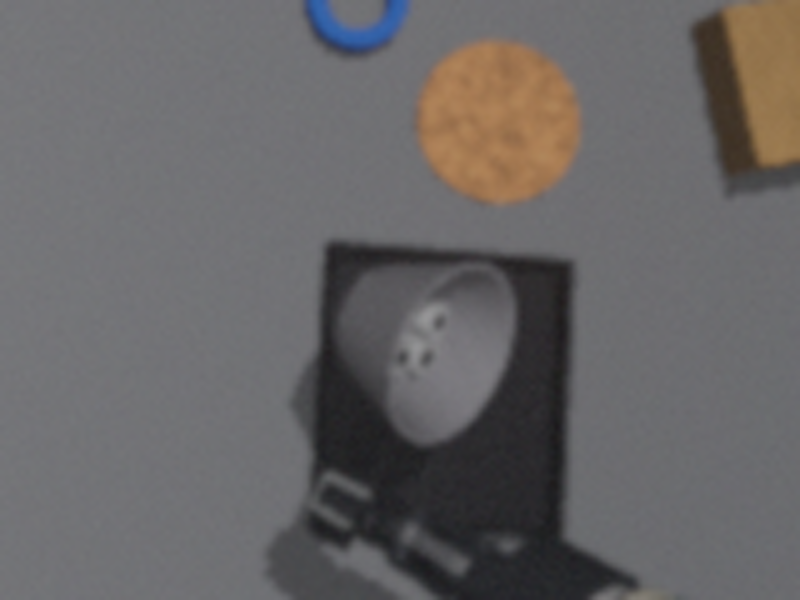

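```bash
python3 -m creep '[[0.1,-0.3,0.4,-0.06,0,0],[0.2,-0.6,0.8,-0.12,0,0],[0.2,-0.9,1.2,-0.18,0,0],[0.2,-1.1,1.5,-0.25,0,0],[0.2,-1.3,1.8,-0.31,0,0],[0.2,-1.6,2.1,-0.37,0,0],[0.2,-1.8,2.4,-0.44,0,0],[0.2,-2.1,2.7,-0.5,0,0]]'
python3 gop.py 85 .13 95 .12 105 .14 110 .16
python3 - <<'E'
from h import *
snap('side','s28',(170,150,320,290),5)
E
```

```text
t: 49.75
tool_pos: [0.3722, -0.1919, 0.1371]
ee_rot: [[-0.866, 0.134, 0.482], [0.5, 0.235, 0.833], [-0.001, 0.963, -0.271]]
contact_force: [-0.2, 0.2, -3.1]
opening: 0.133
t 49.8 p [ 0.3722 -0.1919  0.1371] q [ 2.    1.55 -1.36  2.01  0.27  1.    1.63] F [-0.2  0.2 -3.1] op 0.13 tilt 74.3
[85.0, 0.13] shift [ 0.06 -0.77  0.36] turn [-0.187  0.     0.001] P [ 0.372 -0.19   0.129] q [ 2.02  1.7  -1.34  1.97  0.22  1.06  1.71] e 0.0000
[95.0, 0.12] shift [ 0.06 -1.48  0.56] turn [-0.361  0.     0.001] P [ 0.372 -0.19   0.121] q [ 2.03  1.84 -1.31  1.92  0.18  1.12  1.78] e 0.0000
[105.0, 0.14] shift [ 0.06  0.68 -0.14] turn [-0.536  0.     0.001] P [ 0.372 -0.191  0.144] q [ 2.05  1.94 -1.32  1.9   0.1   1.17  1.8 ] e 0.0000
[110.0, 0.16] shift [ 0.06  2.71 -0.79] turn [-0.623  0.     0.001] P [ 0.372 -0.192  0.165] q [ 2.05  1.98 -1.33  1.9   0.06  1.19  1.8 ] e 0.0000
```

View pics/s28.png

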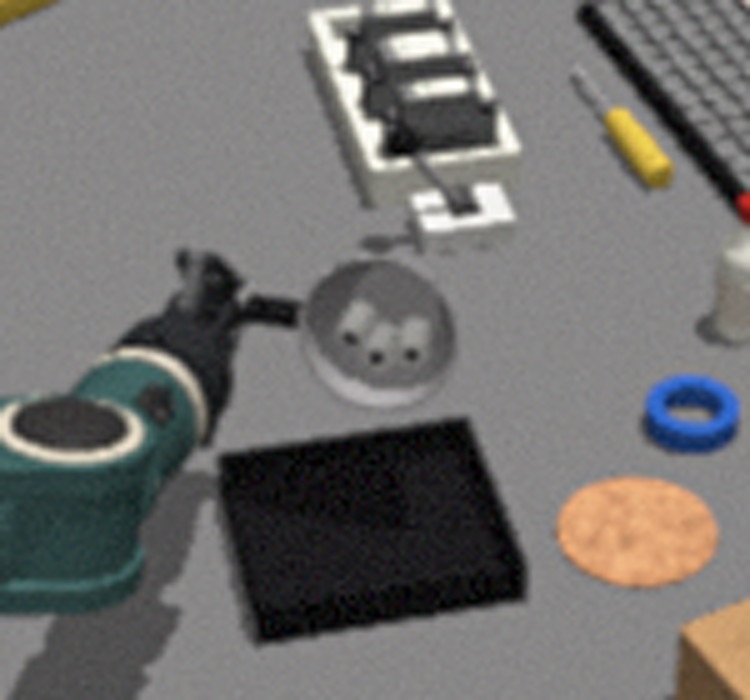

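```bash
python3 -m creep '[[0,-0.2,0.1,-0.05,0,0],[0,-0.4,0.2,-0.09,0,0],[0,-0.6,0.3,-0.14,0,0],[0,-0.8,0.4,-0.19,0,0],[0,-1,0.4,-0.23,0,0],[0,-1.2,0.5,-0.28,0,0],[0,-1.4,0.55,-0.32,0,0],[0,-1.5,0.6,-0.36,0,0]]'
python3 gop.py 95 .12 100 .13 105 .14 110 .16
python3 - <<'E'
from h import *
snap('side','s29',(170,150,320,290),5); snap('top','t29',(260,170,420,290),5)
E
```

```text
t: 50.8
tool_pos: [0.3726, -0.1898, 0.1208]
ee_rot: [[-0.866, -0.045, 0.499], [0.501, -0.078, 0.862], [-0.0, 0.996, 0.09]]
contact_force: [1.0, -0.6, -3.3]
opening: 0.129
t 50.8 p [ 0.3726 -0.1898  0.1208] q [ 2.03  1.85 -1.31  1.92  0.18  1.12  1.78] F [ 1.  -0.6 -3.3] op 0.13 tilt 95.2
[95.0, 0.12] shift [-0.01  0.06 -0.06] turn [0.003 0.001 0.   ] P [ 0.372 -0.19   0.121] q [ 2.03  1.84 -1.31  1.92  0.18  1.12  1.77] e 0.0000
[100.0, 0.13] shift [-0.01  1.19  0.01] turn [-0.084  0.001  0.   ] P [ 0.372 -0.191  0.133] q [ 2.04  1.89 -1.31  1.9   0.14  1.15  1.79] e 0.0000
[105.0, 0.14] shift [-0.01  2.32  0.06] turn [-0.171  0.001  0.   ] P [ 0.372 -0.191  0.144] q [ 2.05  1.94 -1.32  1.9   0.1   1.17  1.8 ] e 0.0000
[110.0, 0.16] shift [-0.01  4.45  0.17] turn [-0.259  0.001  0.   ] P [ 0.372 -0.192  0.165] q [ 2.05  1.99 -1.34  1.9   0.06  1.19  1.8 ] e 0.0000
```

View pics/s29.png

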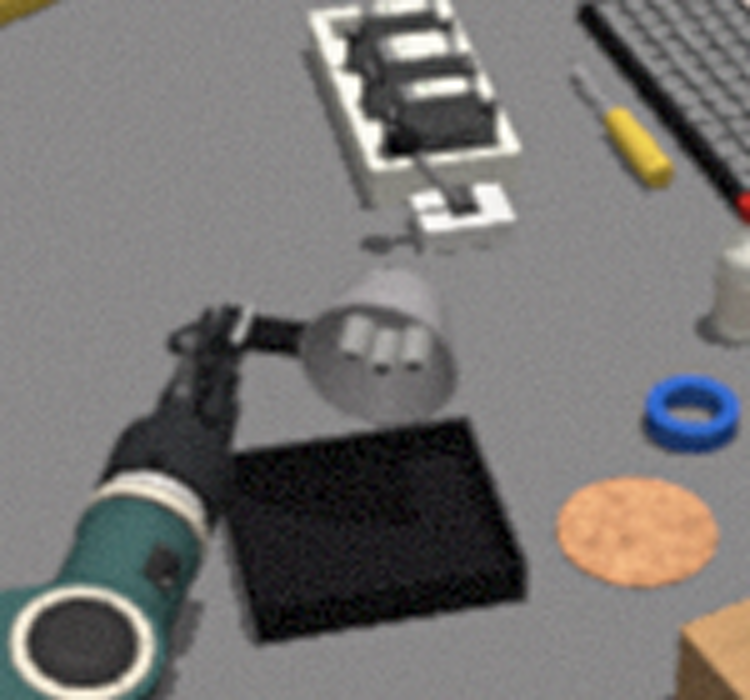

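View pics/t29.png

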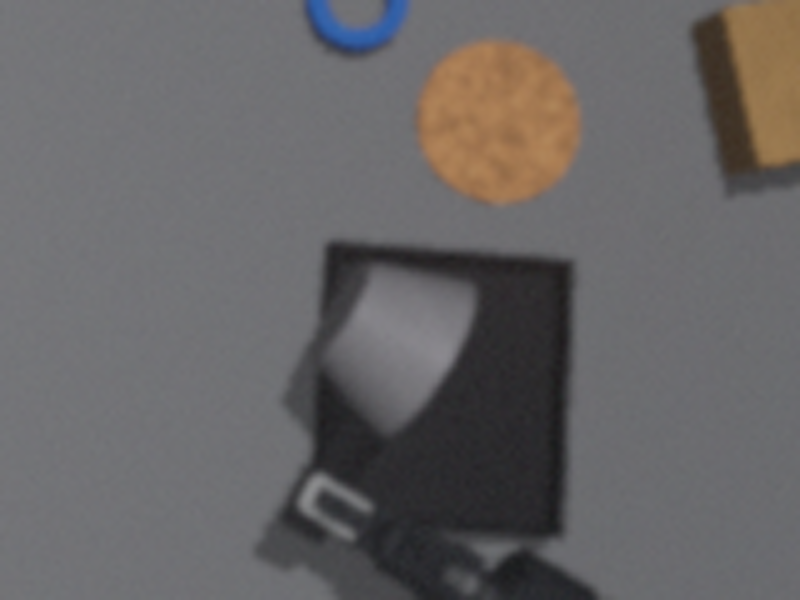

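```bash
python3 gop.py 105 .16 110 .19 115 .21 120 .23
```

```text
t 50.9 p [ 0.3727 -0.1894  0.1202] q [ 2.03  1.85 -1.31  1.92  0.18  1.12  1.78] F [ 0.  -0.6 -3.3] op 0.13 tilt 95.2
[105.0, 0.16] shift [-0.01  4.38  0.21] turn [-0.171  0.001 -0.001] P [ 0.372 -0.191  0.164] q [ 2.05  1.93 -1.34  1.92  0.09  1.16  1.78] e 0.0000
[110.0, 0.19] shift [-0.01  7.5   0.42] turn [-0.258  0.001 -0.001] P [ 0.372 -0.192  0.195] q [ 2.05  1.96 -1.37  1.93  0.03  1.16  1.77] e 0.0000
[115.0, 0.21] shift [-0.01  9.63  0.52] turn [-0.345  0.001 -0.001] P [ 0.371 -0.193  0.217] q [ 2.05  2.   -1.39  1.94 -0.02  1.16  1.78] e 0.0000
[120.0, 0.23] shift [-0.   11.75  0.6 ] turn [-0.433  0.001 -0.001] P [ 0.37  -0.194  0.238] q [ 2.04  2.02 -1.39  1.95 -0.09  1.16  1.81] e 0.0000
```

```bash
python3 -m creep '[[0,0.6,0,-0.03,0,0],[0,1.2,0.1,-0.06,0,0],[0,1.8,0.1,-0.09,0,0],[0,2.4,0.1,-0.11,0,0],[0,3,0.1,-0.13,0,0],[0,3.6,0.2,-0.15,0,0],[0,4.2,0.2,-0.17,0,0],[0,4.4,0.2,-0.17,0,0]]'
python3 gop.py 110 .19 115 .21
python3 - <<'E'
from h import *
snap('side','s30',(170,150,320,290),5)
E
```

```text
t: 51.9
tool_pos: [0.3715, -0.1911, 0.1651]
ee_rot: [[-0.866, -0.128, 0.483], [0.5, -0.223, 0.837], [0.0, 0.966, 0.257]]
contact_force: [-0.3, -0.1, -1.8]
opening: 0.129
t 51.9 p [ 0.3715 -0.1911  0.1651] q [ 2.04  1.92 -1.34  1.92  0.08  1.16  1.79] F [-0.3 -0.1 -1.8] op 0.13 tilt 104.9
[110.0, 0.19] shift [-0.04  2.93  0.71] turn [-0.089  0.     0.   ] P [ 0.372 -0.192  0.195] q [ 2.05  1.95 -1.37  1.93  0.02  1.16  1.78] e 0.0000
[115.0, 0.21] shift [-0.04  5.01  1.17] turn [-0.176  0.     0.   ] P [ 0.371 -0.193  0.217] q [ 2.05  2.   -1.39  1.94 -0.02  1.16  1.78] e 0.0000
```

View pics/s30.png

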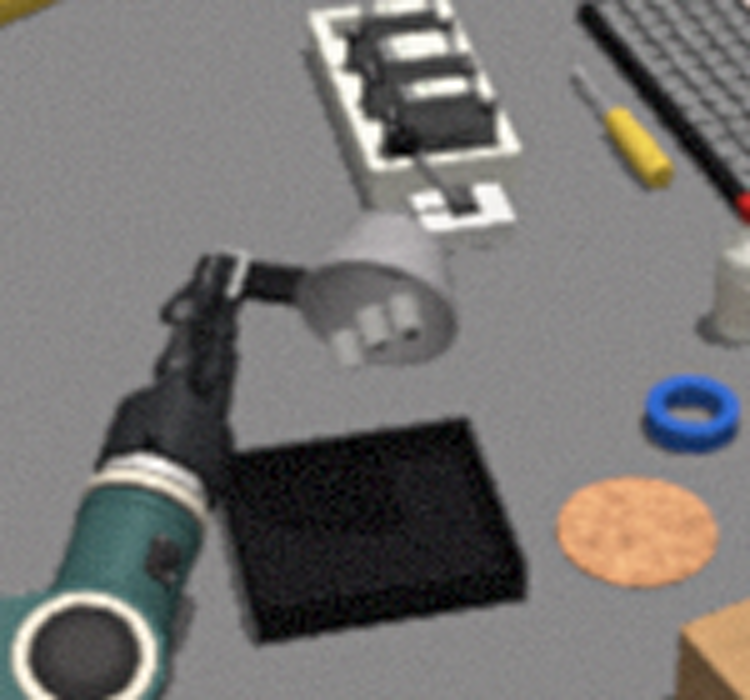

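```bash
python3 -m creep '[[0,-0.3,-0.1,0,0,0],[0,-0.6,-0.1,0,0,0],[0,-0.9,-0.2,-0.01,0,0],[0,-0.9,-0.2,-0.02,0,0],[0,-0.9,-0.2,-0.03,0,0],[0,-0.9,-0.2,-0.03,0,0],[0,-0.9,-0.2,-0.03,0,0],[0,-0.9,-0.2,-0.03,0,0]]'
python3 gop.py 110 .17 112 .18
python3 - <<'E'
from h import *
snap('side','s31',(170,150,320,290),5)
snap('top','t31',(260,170,420,290),5)
E
```

```text
t: 52.95
tool_pos: [0.3717, -0.1909, 0.1558]
ee_rot: [[-0.866, -0.143, 0.479], [0.5, -0.247, 0.83], [-0.0, 0.959, 0.285]]
contact_force: [0.9, 0.2, -1.8]
opening: 0.126
t 53.0 p [ 0.3717 -0.1909  0.1558] q [ 2.04  1.94 -1.32  1.9   0.07  1.17  1.81] F [ 0.9  0.2 -1.8] op 0.13 tilt 106.6
[110.0, 0.17] shift [-0.03  1.89  0.47] turn [-0.06  0.    0.  ] P [ 0.372 -0.192  0.175] q [ 2.04  1.96 -1.34  1.91  0.03  1.18  1.81] e 0.0000
[112.0, 0.18] shift [-0.03  2.91  0.73] turn [-0.095  0.     0.   ] P [ 0.371 -0.192  0.186] q [ 2.05  1.98 -1.35  1.91  0.01  1.18  1.81] e 0.0000
```

View pics/s31.png

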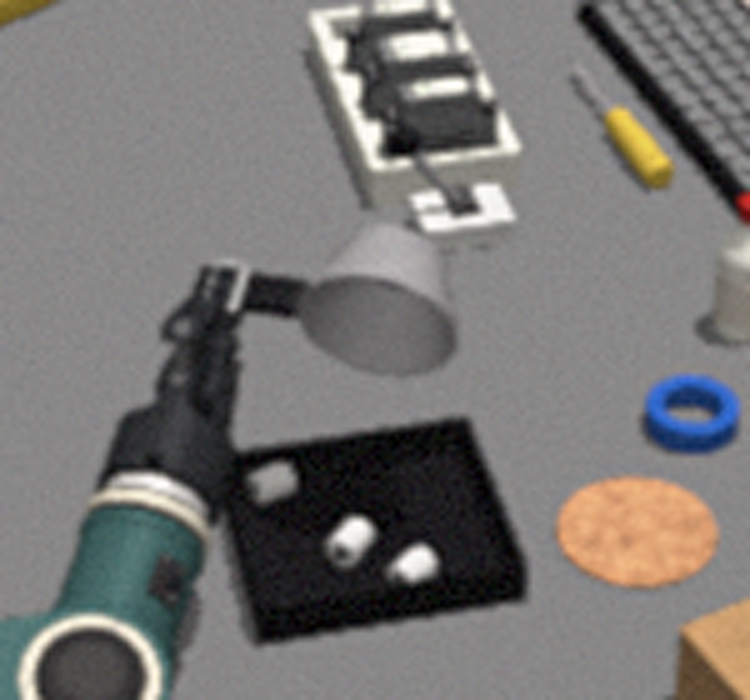

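View pics/t31.png

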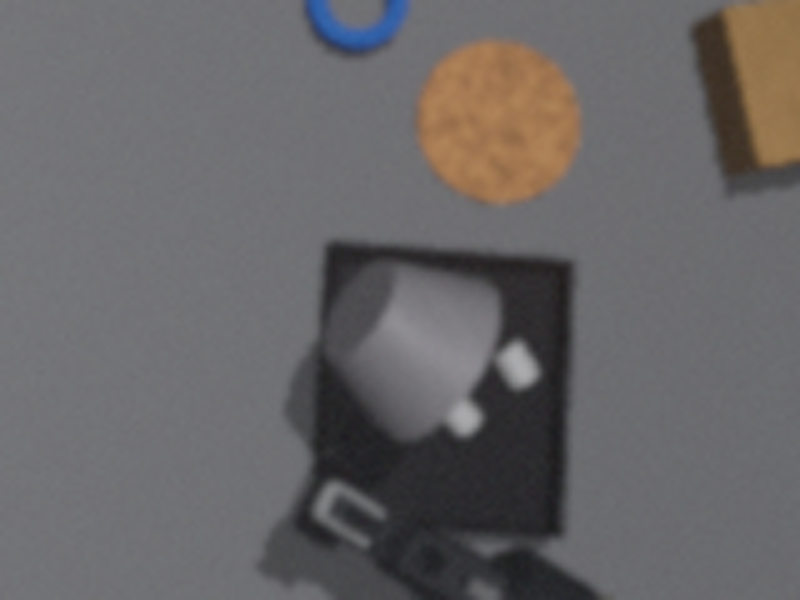

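All three spacers are in the tray and the cup is empty. I'll tilt it back upright.

```bash
python3 gop.py 80 .19 45 .2 0 .2
```

```text
t 53.0 p [ 0.3717 -0.1909  0.1558] q [ 2.04  1.94 -1.32  1.9   0.07  1.17  1.81] F [ 0.   1.  -2.5] op 0.13 tilt 106.6
[80.0, 0.19] shift [-0.03  3.01  0.94] turn [0.464 0.    0.   ] P [ 0.372 -0.191  0.187] q [ 2.01  1.55 -1.42  2.01  0.17  1.03  1.64] e 0.0000
[45.0, 0.2] shift [-0.03  3.4   0.23] turn [1.074 0.    0.   ] P [ 0.368 -0.198  0.189] q [ 1.94  1.05 -1.47  2.09  0.32  0.94  1.4 ] e 0.0000
[0.0, 0.2] shift [-0.03  3.54 -1.83] turn [ 1.86  0.   -0.  ] P [ 0.358 -0.215  0.185] q [ 1.58  0.51 -1.35  2.13  0.61  0.98  0.94] e 0.0000
```

```bash
python3 -m creep '[[0,1,0.2,0.1,0,0],[0,2,0.5,0.25,0,0],[0,3,0.9,0.4,0,0],[0,3.1,0.7,0.56,0,0],[0,3.2,0.6,0.72,0,0],[0,3.3,0.4,0.88,0,0],[0,3.4,0.2,1.04,0,0],[0,3.4,0,1.18,0,0]]'
python3 gop.py 0 .2
```

```text
t: 54.05
tool_pos: [0.3661, -0.1983, 0.1885]
ee_rot: [[-0.867, 0.39, 0.311], [0.499, 0.677, 0.542], [0.001, 0.625, -0.781]]
contact_force: [0.1, -0.4, -1.4]
opening: 0.131
t 54.0 p [ 0.3661 -0.1983  0.1885] q [ 1.91  0.95 -1.47  2.1   0.34  0.93  1.36] F [ 0.1 -0.4 -1.4] op 0.13 tilt 38.7
[0.0, 0.2] shift [-0.14 -1.7  -0.84] turn [ 0.675 -0.001  0.001] P [ 0.358 -0.215  0.185] q [ 1.58  0.5  -1.35  2.13  0.6   0.98  0.95] e 0.0000
```

```bash
python3 -m creep '[[0,-0.5,-0.2,0.15,0,0],[0,-0.9,-0.4,0.3,0,0],[-0.1,-1.3,-0.6,0.45,0,0],[-0.1,-1.6,-0.8,0.58,0,0],[-0.1,-1.7,-0.8,0.675,0,0],[-0.1,-1.7,-0.8,0.675,0,0],[-0.1,-1.7,-0.8,0.675,0,0],[-0.1,-1.7,-0.8,0.675,0,0]]'
python3 go.py .5669 -.2396 .18 108
python3 - <<'E'
from h import *
snap('top','t32',(260,150,420,290),5);snap('side','s32',(170,150,320,290),5)
print(pt('top',497/1.5,255/1.5,.02))
E
```

```text
t: 55.05
tool_pos: [0.3579, -0.2159, 0.1833]
ee_rot: [[-0.865, 0.502, 0.002], [0.502, 0.865, 0.007], [0.002, 0.007, -1.0]]
contact_force: [-0.5, 0.7, -2.4]
opening: 0.13
t 55.0 p [ 0.3579 -0.2159  0.1833] yaw 149.9 zax [ 0.002  0.007 -1.   ] F [-0.5  0.7 -2.4] op 0.13
q [ 1.57  0.47 -1.31  2.13  0.56  0.96  0.99]
shift cm [-19.27   8.43   0.36] turn [ 0.0062 -0.0041  0.7309]
[ 0.66913903 -0.24112545  0.02      ]
```

View pics/s32.png

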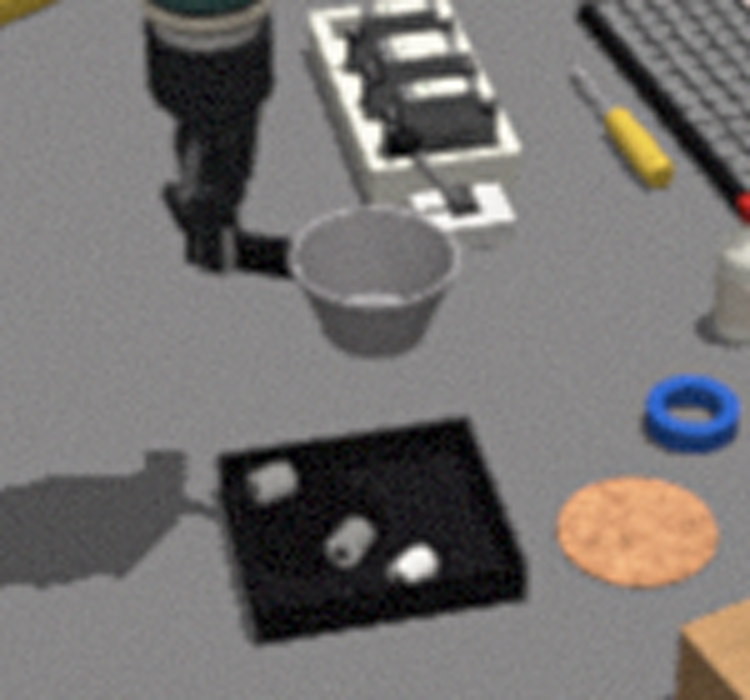

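```bash
python3 -m creep '[[-3,1.3,0,0,0,0.1],[-6,2.6,0,0,0,0.2],[-9,4,0,0,0,0.3],[-12,5.3,0,0,0,0.4],[-15,6.6,0,0,0,0.5],[-18,7.8,0,0,0,0.62],[-19.3,8.4,0.3,0,0,0.731],[-19.3,8.4,0.3,0,0,0.731]]'
python3 go.py .5669 -.2396 .08 108
```

```text
t: 56.15
tool_pos: [0.568, -0.2392, 0.1802]
ee_rot: [[-0.312, 0.95, 0.002], [0.95, 0.311, 0.006], [0.006, 0.004, -1.0]]
contact_force: [-0.0, 0.8, -2.5]
opening: 0.127
t 56.1 p [ 0.568  -0.2392  0.1802] yaw 108.2 zax [ 0.002  0.006 -1.   ] F [-0.   0.8 -2.5] op 0.13
q [ 0.98  0.66 -0.9   1.69  0.56  1.08  0.22]
shift cm [-0.06 -0.15 10.02] turn [ 0.0035 -0.0055  0.0026]
```

```bash
python3 - <<'E'
from h import *
snap('top','t33',(260,150,420,290),5);snap('side','s33',(220,180,370,300),5)
E
```

```text
(no output)
```

View pics/s33.png

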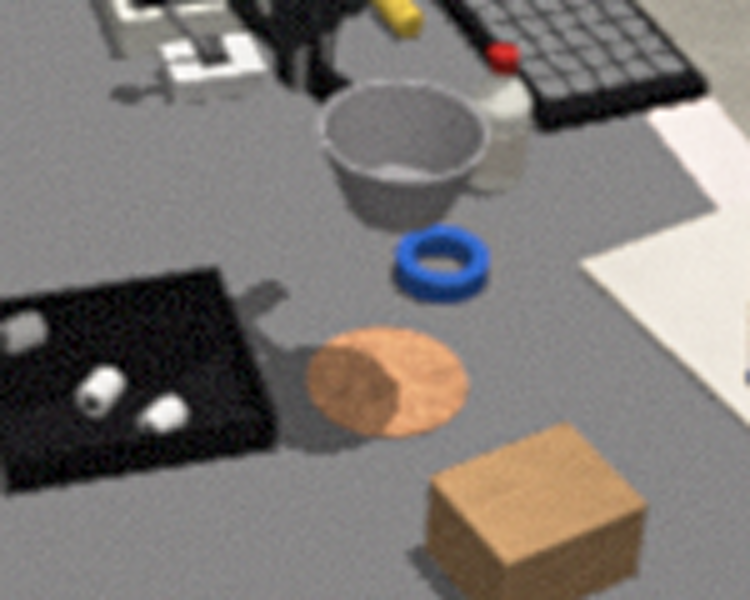

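View pics/t33.png

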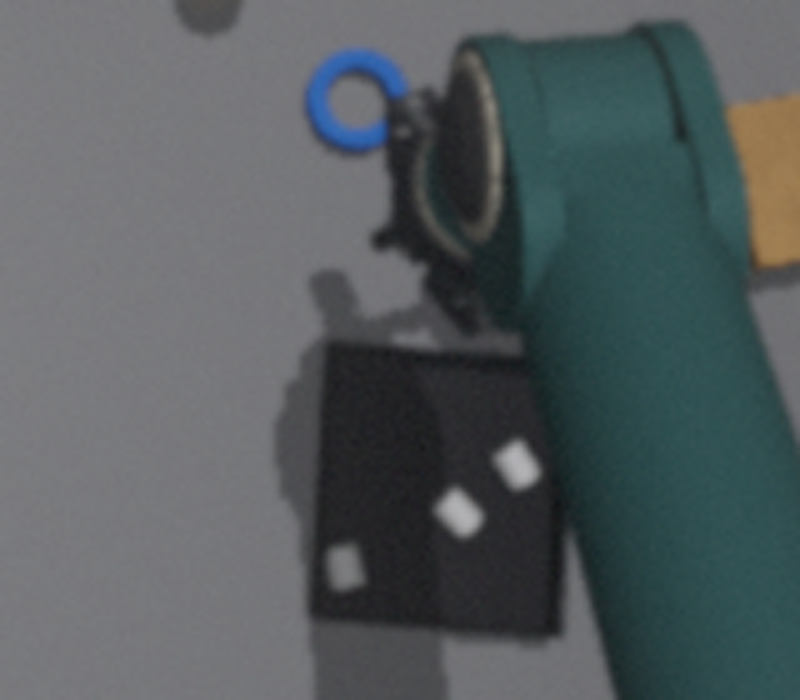

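```bash
python3 - <<'E'
from h import *
print(pt('side',405.5/5-.5+220,130.5/5-.5+180,.2072))
E
python3 -m creep '[[0,-0.1,1.5,0,-0.005,0.003],[0,-0.15,3,0,-0.005,0.003],[0,-0.15,5,0.003,-0.005,0.003],[0,-0.15,7,0.003,-0.005,0.003],[0,-0.15,9,0.003,-0.005,0.003],[0,-0.15,10.5,0.003,-0.005,0.003],[0,-0.15,11.5,0.003,-0.005,0.003],[0,-0.15,12,0.003,-0.005,0.003]]'
python3 go.py .5669 -.2396 .033 108
python3 - <<'E'
from h import *
snap('side','s34',(220,180,370,300),5)
E
```

```text
[ 0.59645172 -0.339025    0.2072    ]
t: 57.25
tool_pos: [0.5667, -0.2392, 0.0607]
ee_rot: [[-0.308, 0.951, 0.001], [0.951, 0.308, -0.001], [-0.001, 0.001, -1.0]]
contact_force: [0.4, -0.3, -1.6]
opening: 0.132
t 57.2 p [ 0.5667 -0.2392  0.0607] yaw 107.9 zax [ 0.001 -0.001 -1.   ] F [ 0.4 -0.3 -1.6] op 0.13
q [ 0.9   0.79 -0.78  1.76  0.7   0.89  0.11]
shift cm [-0.04  0.01  2.77] turn [ 0.0006  0.0014 -0.0011]
```

View pics/s34.png

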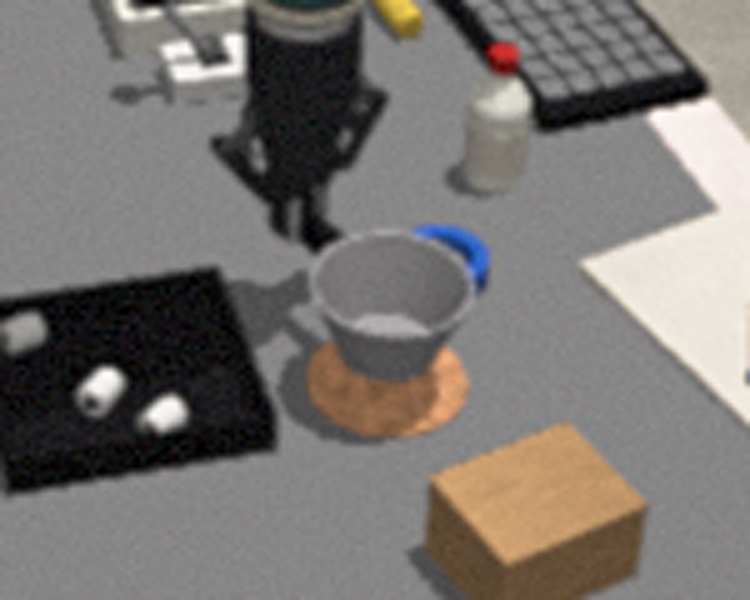

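```bash
python3 -m creep '[[0,0,0.5,0,0,0],[0,0,1,0,0,0],[0,0,1.5,0,0,0],[0,0,1.9,0,0,0],[0,0,2.2,0,0,0],[0,0,2.5,0,0,0],[0,0,2.7,0,0,0],[0,0,2.7,0,0,0]]'
python3 go.py .5669 -.2396 .033 108
```

```text
t: 58.3
tool_pos: [0.5669, -0.239, 0.0349]
ee_rot: [[-0.308, 0.951, 0.001], [0.951, 0.308, -0.002], [-0.002, 0.001, -1.0]]
contact_force: [-1.7, 2.3, 3.2]
opening: 0.131
t 58.3 p [ 0.5669 -0.239   0.0349] yaw 107.9 zax [ 0.001 -0.002 -1.   ] F [-1.7  2.3  3.2] op 0.13
q [ 0.88  0.82 -0.76  1.77  0.73  0.85  0.09]
shift cm [-0.06 -0.02  0.19] turn [ 0.0009  0.0021 -0.001 ]
```

Touched down (+3 N where it was −2 N hanging). I'll release it and lift straight up.

```bash
python3 -m creep '[[0,0,0,0,0,0],[0,0,0,0,0,0],[0,0,0,0,0,0],[0,0,0,0,0,0],[0,0,-2,0,0,0],[0,0,-6,0,0,0],[0,0,-11,0,0,0],[0,0,-15,0,0,0]]' 0.4
python3 go.py .3 -.5 .23 108
python3 - <<'E'
from h import *
snap('side','s35',(220,180,370,300),5)
E
```

```text
t: 59.3
tool_pos: [0.5671, -0.2388, 0.1878]
ee_rot: [[-0.308, 0.951, 0.004], [0.951, 0.308, -0.002], [-0.003, 0.003, -1.0]]
contact_force: [0.8, -0.4, -0.5]
opening: 0.398
t 59.3 p [ 0.5671 -0.2388  0.1878] yaw 108.0 zax [ 0.004 -0.002 -1.   ] F [ 0.8 -0.4 -0.5] op 0.40
q [ 0.98  0.64 -0.9   1.69  0.56  1.08  0.21]
shift cm [-16.62 -33.45  -4.26] turn [ 0.0027  0.0032 -0.0007]
```

View pics/s35.png

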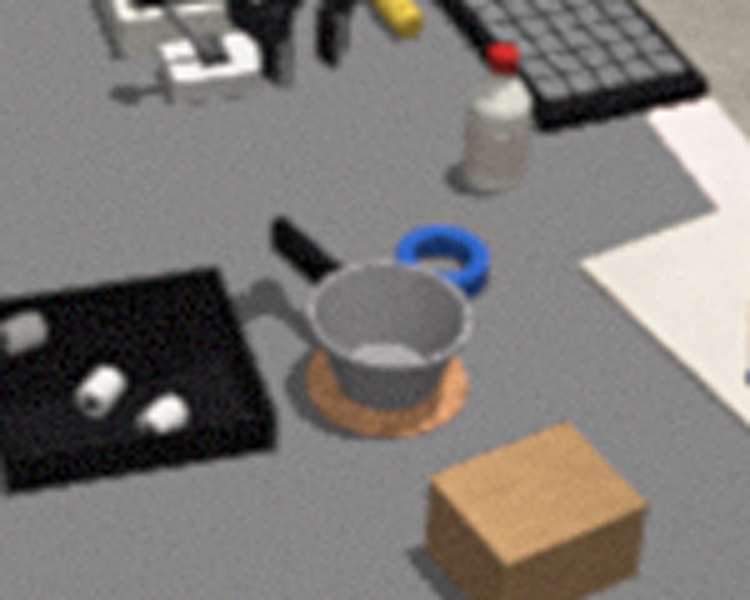

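Cup is standing on the coaster with a margin all round. I'll move the arm away for the final look.

```bash
python3 -m creep '[[-2,-4,-4,0,0,0],[-4,-8,-4.3,0,0,0],[-6,-12,-4.3,0,0,0],[-8,-16,-4.3,0,0,0],[-10.5,-21,-4.3,0,0,0],[-13,-26,-4.3,0,0,0],[-15,-30,-4.3,0,0,0],[-16.6,-33.4,-4.3,0,0,0]]'
python3 go.py
python3 - <<'E'
from h import *
snap('side','s36',None,1.5);snap('top','t36',None,1.5);re('top','t36a',(115,155,265,265),5);re('top','t36b',(265,150,415,285),4.4);re('side','s36b',(200,120,350,240),5)
E
```

```text
t: 60.35
tool_pos: [0.2982, -0.5012, 0.2284]
ee_rot: [[-0.307, 0.952, 0.001], [0.952, 0.307, -0.003], [-0.003, 0.0, -1.0]]
contact_force: [-0.1, -0.3, 0.0]
opening: 0.396
t 60.4 p [ 0.2982 -0.5012  0.2284] yaw 107.9 zax [ 0.001 -0.003 -1.   ] F [-0.1 -0.3  0. ] op 0.40
q [ 1.67  0.55 -0.95  1.73  0.49  1.12  0.88]
```

View pics/t36.png

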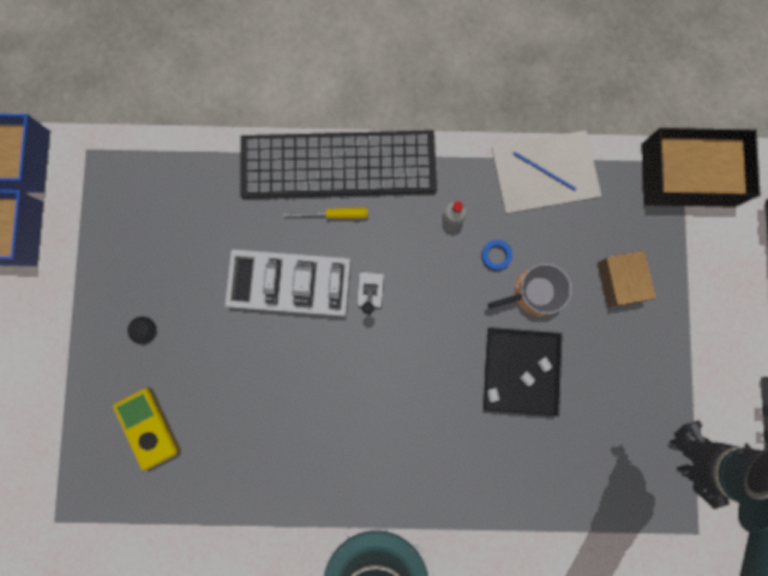

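View pics/t36b.png

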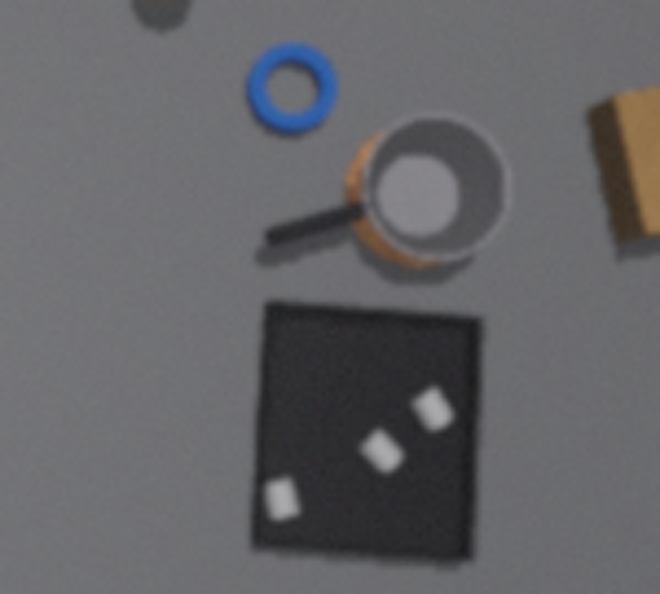

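View pics/s36b.png

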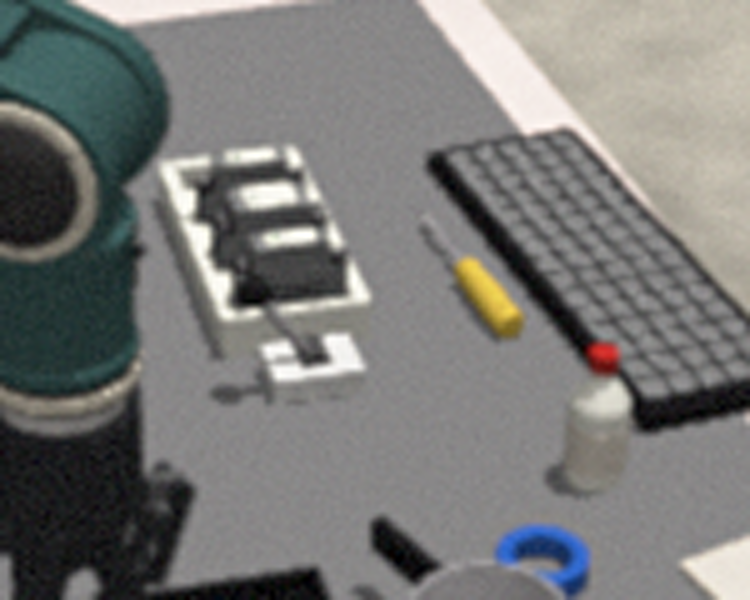

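View pics/t36a.png

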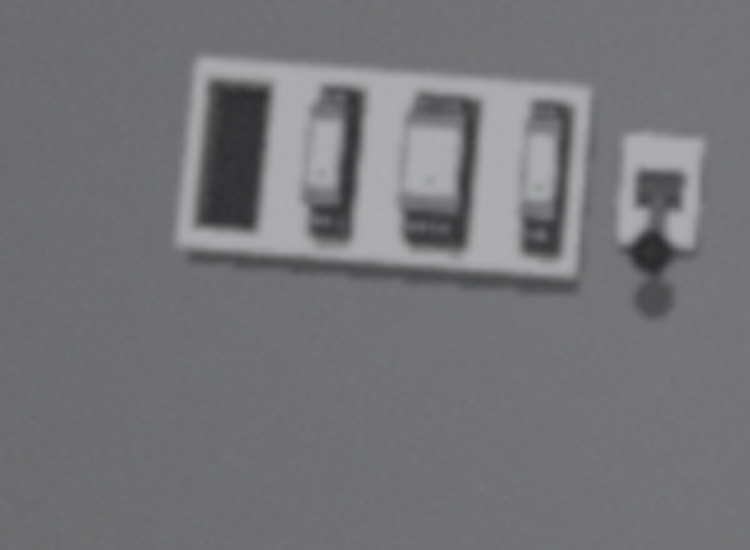

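```bash
python3 - <<'E'
from h import *
f=lambda x,y,s,o,h:pt('top',(x+.5)/s-.5+o[0],(y+.5)/s-.5+o[1],h).round(4)
print('ball',f(652,252,5,(115,155),.088),'cup floor',f(418,194,4.4,(265,150),.008))
for n,x,y in(('h2',323,157),('h1',433,165),('h0',541,170)): print(n,f(x,y,5,(115,155),.088))
robot.close_job()
E
```

```text
ball [0.546 0.026 0.088] cup floor [ 0.5974 -0.3325  0.008 ]
h2 [0.5983 0.2219 0.088 ]
h1 [0.5949 0.1567 0.088 ]
h0 [0.5933 0.0928 0.088 ]
the job is handed in; nothing more can be done
```

I finished the job and handed it in at about 60 s. `close_job()` gives no verdict, so success rests on my own checks below.

- **Lever:** I swung it fully open first; it met its stop, and the ball measured x = 0.637 against 0.636 expected. After the modules were in, I swung it back until it met the other stop, at about 10 N. The ball then measured (0.546, 0.026), the same as at the start.
- **Modules:** Only three were on the bench: two slim and one wide. The slim ones are in slots 0 and 2, the wide one is in slot 1, and slot 3 is empty. I pressed each one down until it met the slot floor. Seen from above, they all measure within 1 to 4 mm of their slot centres, assuming the height of a seated module.
- **Spacers and cup:** All three spacers are lying in the tray. The empty cup is upright on the coaster, its floor centre within about 1 mm of the coaster's centre.

**What did not go cleanly:**
- The wide module first caught on the slot rim, with about 15 N on the wrist. I backed it off, moved it about 5 mm and it went in; the press onto the floor peaked at about 27 N.
- The spacers stayed in the cup at 95° of tilt and slid out at about 105°.

In the last pictures the screwdriver, tape, bottle, mouse and box look to be where they started. I judged that by eye and did not measure it.

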